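# Ready the leak-test bay: seat caps, sweep the weld, hang and latch the gate

## Robot

A 7-joint arm with a two-finger parallel gripper is mounted at the origin on a cart in front of the work surface, level with it; the furniture and walls round the work are solid. World frame = base frame: x ahead of the robot, y to its left, z up, the work surface at z = 0. Lengths are in m, angles in rad, forces in N, time in s.
With the tool pointing down it reaches from about 0.4 to 0.875 m from the base axis. Payload 19.3 kg.
Tool frame: the origin (TCP) lies midway between the tips of the shut fingers; the grasp point (between the pads) lies 19 mm behind it; z points along the fingers, y is the line along which they close (so a half turn about z gives the same grasp; the last joint's range is limited). The gripper opens to 85 mm and grips with 20 to 120 N. Pads are 22 mm wide; open, the fingers measure 114 mm over their backs; the gripper's body (76 mm by 85 mm) begins 54 mm behind the grasp point. The pads swing forward as they close: fully open they stand 13 mm farther back than shut.
Start: joints at [1.069, 0.521, -0.036, 1.599, 0.021, 1.021, -0.113], TCP at [0.262, -0.568, 0.231] pointing down, gripper open.
Joint ranges: [-2.91, 2.91], [-0.3, 2.13], [-1.5, 1.42], [0.17, 2.43], [-1.26, 4.41], [0.16, 1.93], [-2.52, 2.52]. Speed limits (rad/s): [1.89, 1.89, 2.39, 2.39, 3.01, 3.01, 3.01].

## Interface

Orientations are given as [roll, pitch, yaw] about the fixed x, y, z axes, in that order (R = Rz(yaw) Ry(pitch) Rx(roll)).
In Python, from workcell import bot gives the robot as it stands.
- The arm moves only by the shell command python3 nudge.py 'ROWS' [FORCE]. ROWS is 1 to 5 rows, parted by a bar, with the numbers parted by commas; each row has 7 numbers: the finger opening in m, then dx, dy, dz in units of 25 mm, then a rotation vector rx, ry, rz in units of 0.1 rad; each row is the pose to reach, as a shift and turn from the pose commanded when the command began, along the tool's axes at that moment; what a row does not reach only later rows make up. A row lasts 1/8 s, in which the tool goes at most 0.0625 m and 0.188 rad, less where a joint would pass 70% of its speed; a pose out of reach is approached as far as the arm can. The fingers move at their own pace and stop on an object; FORCE is the grip in N (left out, the last holds). Time passes only in rows, so rows that do not move let the fingers close. It prints the time, the measured TCP pose, the force, the opening and the grip force at its end. Input that does not fit is refused with a message, and nothing moves.
- bot.observe(): the state, without advancing time (a new reading comes with each control period).
- bot.grab_frame(name): name is "scene" or "top" or "wrist"; returns the picture (420x560x3 uint8, blue, green, red); there is no depth.
- bot.calibration(name): a dict with "vfov" (degrees; the focal length in pixels is half the picture's height over the tangent of half this angle, whatever the lens; pixels are square), "cx", "cy" (the principal point, pixels), "dist_coeffs" ([k1, k2, p1, p2, k3] as OpenCV has them; the pictures are not rectified), "eye" and "attitude" of the camera in the world. Camera axes: x right, y down, z forward; pixel columns grow to the right and rows downward; lengths in m; the calibration is good to about 2 mm. A picture is of the moment at which its call begins: read the wrist's pose just before it. calibration takes no time and is no camera call; for the wrist camera it gives the pose at the moment of the call.
- bot.job_done(): hands the job in; it is judged then, once.
The state is a dict: "clock": time; "qpos": joint angles; "qd": joint speeds; "joint_efforts": joint torques, N m; "position": TCP position; "tool_rot": TCP orientation; "force": force on the tool from outside, world axes, zero at the start; "moment": the same for the moment, N m; "grip_width": finger opening in m; "finger_force": force on a finger pad.
Only numpy, scipy, OpenCV 4.12 (cv2) and the standard library are available. Lean on these libraries where they do the work, as an engineer would, in place of code of your own. Each camera call takes 0.05 s, during which the arm holds its last target. There are 200 camera calls.

## Task

Get the vacuum leak-test bay ready for a run: set every drawn end cap that is on the bench, dome up, on a free nest of the blue manifold, then take the tracer-gas wand upright out of its holder and sweep its nozzle slowly (about 2 cm a second) along the weld at the manifold's front foot, from the hinge-post end to the latch-post end, keeping the tip just above the bead without pressing on it, and stand the wand back in its holder. After that lift the yellow guard gate out of its stand, lower it fully home on both pintles, shut it against the latch post and turn the red-knobbed latch across it; leave the hand tester where it lies.

Things in the scene. Friction and masses are not known exactly. Their poses are not given: they have to be found in the camera images.
- rig: Fixed vacuum test bay: steel base x -0.09..0.10, y -0.16..0.17, 12 mm thick. Origin: underside, on the bench. Front (gate side) is -x, hinge post on the +y side. Blue manifold x -0.030..0.080, y +-0.118, top z 0.080. Grey 24 mm posts: hinge post at x -0.070, y 0.146, top z 0.125; latch post at x -0.052, y -0.140, top z 0.142, its front face (x -0.064) stops the shut gate.
- nest0 (a point): Centre of the nest nearest the hinge post, on the manifold's top face, 80 mm above the bench; axes as the rig's. Black sealing pad; a cap sits between four 8 mm dowels, 11 mm tall, at +-26 mm in x and y (66 mm free across the diagonals). Fingers fit between the dowels on the +x and -x sides. Nests are 72 mm apart along y.
- nest1 (a point): The same for the middle nest.
- nest2 (a point): The same for the nest nearest the latch post.
- cap0: Drawn aluminium end cap, 60 mm dia, 29 mm tall, 70 g, dome up on the bench in front of the bay; origin at the centre of its underside. Some caps may be absent. One knocked out of place must be set right.
- cap1: A second cap, as cap0.
- cap2: A third cap, as cap0.
- wand: Tracer-gas wand, a pen 172 mm long, 90 g, standing nozzle down in its holder. Origin at the nozzle tip, z up along the wand. Steel nozzle 6 mm dia from 0 to 85 mm, tapered to 3.6 mm over the last 10 mm; round orange handle 24 mm dia from 85 to 172 mm. In the holder the handle's underside rests on the holder's top, tip 9 mm above the bench.
- wand_holder: Fixed grey block 52 mm square, 94 mm tall, on an 80 mm square foot, with an upright 14 mm square hole in its middle (16 mm at its mouth) for the wand's nozzle. Origin at its underside on the bench, on the hole's axis.
- seam_start (a point): Hinge-post end of the weld sweep: point on top of the bead (rig frame x -0.038, y 0.085, z 0.0165). The bright bead, 10 mm wide, runs straight along the foot of the manifold's front face; sweep line 8 mm in front of that face. The tip should pass 1 to 8 mm above it and within 5 mm to the side, wand roughly upright.
- seam_end (a point): Latch-post end of the weld sweep, as seam_start, at rig frame y -0.085.
- gate: Lift-off gate, clear panel in yellow frame, 250 x 120 x 12 mm, 0.3 to 0.46 kg, upright in its stand. Origin: on the axis of its two hinge sockets, level with the bottom edge; z up; leaf from y -0.015 to y -0.265. Sockets: 21 mm tubes, 11 mm bore, z 0.010..0.030 and 0.082..0.102. Black flat grab bar on top, 12 mm thick, z 0.143..0.161, y -0.185..-0.095; grip at y -0.140 (balance).
- gate_free (a point): Middle of the gate's free (latch) edge, gate frame x 0, y -0.265, z 0.060.
- pintle (a point): Where the gate's origin comes to rest, on the pintles' axis (rig x -0.070, y 0.120, z 0.020), axes as the rig's. Two upright pins 8 mm dia, 20 mm tall, upper 8 mm tapered to 3 mm, stand on 7 mm thick brackets 10 and 82 mm above this point. To get over them bring the gate in sideways with its origin 22 to 40 mm above this point, then lower. Shut, it lies along the rig's y.
- gate_rack: Fixed plywood stand, board 80 x 170 x 12 mm, two pairs of wooden cheeks, tops 52 mm above the bench, holding the gate upright in a 13.8 mm slot along the stand's y axis. Origin under the board's centre; the gate's bottom edge stands on the board at z 0.012 and lifts straight up out of the slot.
- latch (a joint): Turn latch on the latch post, upright axis at rig x -0.052, y -0.140. 0: arm along the rig's -y, open; grows clockwise seen from above; 1.57: arm along the rig's -x, across the shut gate, its prong in front of the gate (end stop 1.62). Light friction (0.03 N m), stays where it is left.
- latch_knob (a point): Middle of the red upright knob on the end of the latch arm, 38 mm from the latch axis, 168 mm above the bench: 14 mm dia, its top 16 mm above this point, the arm 16 mm below it. Keep the hand clear of the open carton right of the bay: it fills about x 0.40 to 0.80 m, y below -0.23 m, up to 0.36 m above the bench, also between the robot's starting pose and the work.
- tester: Bystander: yellow and black hand tester 150 x 74 x 34 mm lying near the bench's front edge; leave alone.

How it is judged:
By the outcome, as a careful person would: the job done as asked, in the order asked, and still so for the second after the job is handed in, with the robot touching nothing.
Of cap0, cap1, cap2 only 1 to 3 are there at a start; the rules pass over those that are not, and their reading is None.
At some moment in a run one of cap0, cap1, cap2 may be knocked a few centimetres aside while the robot is not near it.
It also fails if it takes over 210 s, if anything falls off the work surface, if the arm or the gripper's body presses on something with over 40 N, if the wrist force passes 120 N, or if a joint passes its speed limit or range.

## Working session

There is one attempt and no reset: what is moved stays moved. The work goes in short steps, Python scripts to look and compute and a shell command to move; the robot and the scene stay as the last step left them, time stands still between calls to the robot, and variables do not carry over. Pictures are saved under pics/ and viewed, at most 14 in all, crops included, and the job is handed in when it is done.

```bash
ls; mkdir -p pics; python3 - <<'E'
from workcell import bot
import cv2
print(bot.observe())
for n in ("scene","top"):
    cv2.imwrite(f"pics/{n}0.png",cv2.resize(bot.grab_frame(n),(800,600)))
    print(n,bot.calibration(n))
print(bot.calibration("wrist"))
E
```

```text
nudge.py
pics
workcell.py
{'clock': 0.0, 'qpos': array([ 1.0687785 ,  0.52203502, -0.03638531,  1.60003409,  0.02120846,
        1.021112  , -0.11283046]), 'qd': array([ 0.00081417,  0.00063647,  0.00057957, -0.00091311, -0.00241526,
        0.00126597, -0.00024094]), 'joint_efforts': array([-1.26303254e-03, -9.27120423e+01,  1.97871521e+00, -3.69935632e+01,
        1.77259266e-02,  8.21978407e-03, -8.19937031e-05]), 'position': array([ 0.26141811, -0.56730369,  0.23070266]), 'tool_rot': array([-3.14039120e+00,  6.58775230e-05,  4.31832545e-01]), 'force': array([-0.28318354,  0.65922902,  0.66115443]), 'moment': array([-0.043642  , -0.03738975, -0.01789532]), 'finger_force': 0.0, 'grip_width': 0.08528418069177625}
scene {'vfov': 46.21467090949611, 'cx': 279.44417118918136, 'cy': 214.5040495939575, 'dist_coeffs': array([-0.11526827,  0.        ,  0.        ,  0.        ,  0.        ]), 'eye': array([-0.2438158 ,  0.79880623,  0.77482942]), 'attitude': array([-2.13802432, -0.01267371, -2.29137338])}
top {'vfov': 46.92087247251354, 'cx': 280.0246108530778, 'cy': 210.4001897217782, 'dist_coeffs': array([0.00033485, 0.        , 0.        , 0.        , 0.        ]), 'eye': array([0.29631849, 0.12476616, 1.30903011]), 'attitude': array([-2.97503824,  0.02030841, -1.54260212])}
{'vfov': 61.24579196193623, 'cx': 266.8293790354021, 'cy': 207.0285004216109, 'dist_coeffs': array([0.0121964, 0.       , 0.       , 0.       , 0.       ]), 'eye': array([ 0.32620077, -0.53725873,  0.37351789]), 'attitude': array([ 2.85070490e+00,  1.35631856e-03, -1.13996099e+00])}
```
View pics/scene0.png

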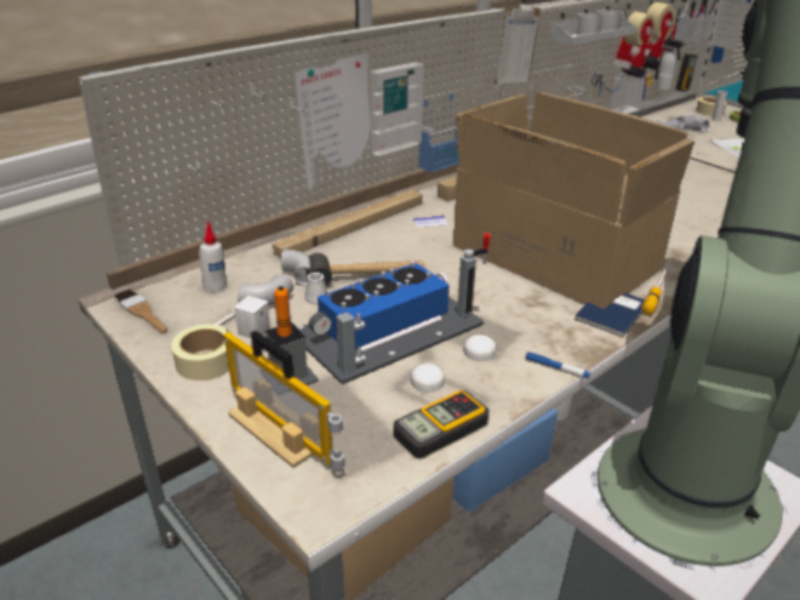

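View pics/top0.png

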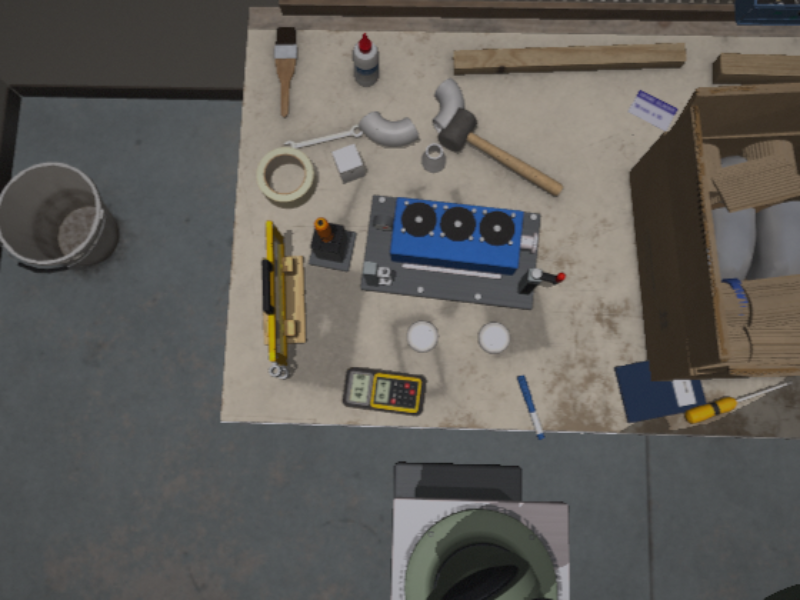

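The pictures show two caps (top800 at 422,336 and 494,337), the bay, the wand left of it, the gate in its stand and the tester. I'll enlarge both views for exact pixels.

```bash
cat > h.py <<'E'
import numpy as np, cv2
from scipy.spatial.transform import Rotation as Ro
from workcell import bot
def cam(n,c=None):
    c=c or bot.calibration(n)
    f=210/np.tan(np.radians(c["vfov"]/2))
    K=np.array([[f,0,c["cx"]],[0,f,c["cy"]],[0,0,1.]])
    return K,np.array(c["dist_coeffs"],float),np.array(c["eye"]),Ro.from_euler("xyz",c["attitude"]).as_matrix()
def ray(C,px):
    K,d,e,R=C
    u=cv2.undistortPoints(np.array([[px]],float),K,d)[0,0]
    v=R@[u[0],u[1],1]; return e,v/np.linalg.norm(v)
def atz(C,px,z):
    e,v=ray(C,px); return e+v*(z-e[2])/v[2]
def tri(L):
    A=0;b=0
    for C,px in L:
        e,v=ray(C,px);P=np.eye(3)-np.outer(v,v);A=A+P;b=b+P@e
    p=np.linalg.solve(A,b)
    return p,[np.linalg.norm((np.eye(3)-np.outer(v,v))@(p-e)) for e,v in (ray(C,q) for C,q in L)]
def proj(C,P):
    K,d,e,R=C
    P=np.atleast_2d(P); r=cv2.Rodrigues(R.T)[0]
    return cv2.projectPoints(P.astype(float),r,-R.T@e,K,d)[0][:,0]
def T(x,y,z,yaw): 
    M=np.eye(4);M[:3,:3]=Ro.from_euler("z",yaw).as_matrix();M[:3,3]=x,y,z;return M
E
python3 - <<'E'
from h import *
for n,(x,y,w,h,s) in dict(top=(157,128,250,187,3.2),scene=(150,155,200,190,3.1)).items():
    I=bot.grab_frame(n)[y:y+h,x:x+w]
    cv2.imwrite(f"pics/{n}1.png",cv2.resize(I,None,fx=s,fy=s,interpolation=cv2.INTER_CUBIC))
E
```

View pics/top1.png

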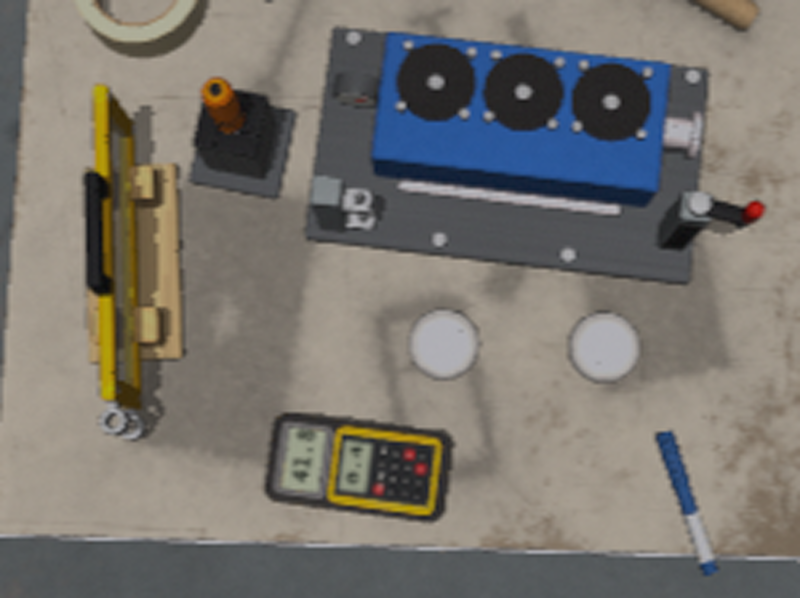

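View pics/scene1.png

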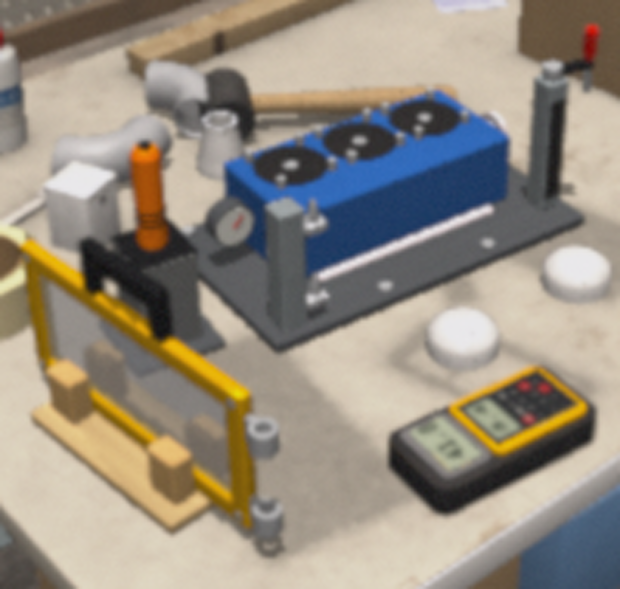

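```bash
cat > m1.py <<'E'
from h import *
from scipy.optimize import least_squares
Ct,Cs=cam("top"),cam("scene")
t=lambda u,v:(Ct,(157+(u+.5)/3.2-.5,128+(v+.5)/3.2-.5))
s=lambda u,v:(Cs,(150+(u+.5)/3.1-.5,155+(v+.5)/3.1-.5))
def fit(obs,x0):
    def r(p):
        M=T(*p); return np.concatenate([ (proj(o[0],(M@[*P,1])[:3])[0]-o[1]) for P,o in obs])
    q=least_squares(r,x0,loss="soft_l1"); return q.x,r(q.x).reshape(-1,2)
def main():
    obs=[((.025,.072,.081),t(435,81)),((.025,0,.081),t(522,91)),((.025,-.072,.081),t(611,101)),
    ((.025,.072,.081),s(290,164)),((.025,0,.081),s(360,141)),((.025,-.072,.081),s(425,117)),
    ((.1,.17,.012),t(334,27)),((.1,-.16,.012),t(707,68)),((-.09,.17,.012),t(305,239)),((-.09,-.16,.012),t(689,281)),
    ((-.09,.17,.012),s(278,343)),((-.09,-.16,.012),s(583,213))]
    p,r=fit(obs,(.6,0,0,0)); print("rig",p);print(np.round(r,1).tolist())
    print("nests",[tri([a[1],b[1]])[0].round(4) for a,b in zip(obs[:3],obs[3:6])])
    for n,a,b in [("wandtop",t(214,88),s(147,147)),("capA",t(444,343),s(462,335)),("capB",t(604,346),s(577,270)),
      ("socket",t(113,420),s(262,425)),("barhinge end",t(97,288),s(165,325)),("bar far",t(93,175),s(88,245)),("knob",t(757,209),s(592,40))]:
        print(n,*[np.round(q,4) for q in tri([a,b])])
    for n,q in [("A",t(444,343)),("B",t(604,346))]: print(n,atz(*q,.02))
if __name__=="__main__": main()
E
python3 m1.py
```

```text
rig [ 0.61497278  0.058194    0.00301006 -0.08238522]
[[-0.5, 3.3], [-0.2, 3.0], [-0.5, 2.6], [1.8, 1.2], [1.3, 0.5], [1.3, 0.7], [-1.1, -2.4], [0.8, -3.4], [-0.2, -2.1], [1.0, -2.4], [-1.3, -0.9], [-0.7, -1.4]]
nests [array([0.6551, 0.1268, 0.0829]), array([0.648 , 0.055 , 0.0818]), array([ 0.6414, -0.0172,  0.0823])]
wandtop [0.6156 0.2918 0.1827] [0.0016 0.0016]
capA [0.4479 0.1141 0.0136] [0.0003 0.0003]
capB [ 0.4481 -0.0202  0.0156] [0.0003 0.0003]
socket [0.3698 0.3689 0.1158] [0.0005 0.0005]
barhinge end [0.4663 0.3791 0.1459] [0.0018 0.0018]
bar far [0.5504 0.3836 0.1683] [0.0004 0.0004]
knob [ 0.5359 -0.1163  0.1699] [0.0003 0.0003]
A [0.44692387 0.11399814 0.02      ]
B [ 0.44785424 -0.01950001  0.02      ]
```

```bash
sed -i 's/(\.025,/(NX,/g' m1.py; python3 - <<'E'
import m1,io,contextlib,re
src=open("m1.py").read()
for nx in (.025,.03,.035,.04,.045):
    m1.NX=nx
    b=io.StringIO()
    with contextlib.redirect_stdout(b): m1.main()
    o=b.getvalue().split("nests")[0]; print(nx,o)
E
```

```text
0.025 rig [ 0.61497278  0.058194    0.00301006 -0.08238522]
[[-0.5, 3.3], [-0.2, 3.0], [-0.5, 2.6], [1.8, 1.2], [1.3, 0.5], [1.3, 0.7], [-1.1, -2.4], [0.8, -3.4], [-0.2, -2.1], [1.0, -2.4], [-1.3, -0.9], [-0.7, -1.4]]

0.03 rig [ 0.61306295  0.05832205  0.00233736 -0.0844906 ]
[[-0.3, 2.2], [-0.1, 1.9], [-0.4, 1.6], [1.2, 0.9], [0.7, 0.3], [0.6, 0.4], [-1.1, -1.8], [0.8, -2.5], [-0.3, -1.5], [0.8, -1.6], [-1.0, -0.3], [-0.2, -0.9]]

0.035 rig [ 0.61084296  0.05839353  0.00192012 -0.08683458]
[[-0.1, 1.2], [0.1, 0.9], [-0.2, 0.7], [0.6, 0.5], [0.1, -0.0], [0.1, 0.2], [-1.0, -1.1], [0.8, -1.5], [-0.4, -0.8], [0.7, -0.6], [-0.7, 0.2], [0.4, -0.3]]

0.04 rig [ 0.60846693  0.05839903  0.00144754 -0.08892074]
[[0.1, 0.2], [0.3, 0.0], [-0.1, -0.1], [0.1, 0.2], [-0.3, -0.3], [-0.3, -0.1], [-1.0, -0.4], [0.9, -0.5], [-0.5, -0.1], [0.6, 0.4], [-0.2, 0.8], [1.0, 0.3]]

0.045 rig [ 0.60633475  0.05839529  0.00063244 -0.09135407]
[[0.3, -0.8], [0.5, -0.9], [0.1, -1.0], [-0.4, -0.1], [-0.8, -0.6], [-0.8, -0.3], [-0.9, 0.3], [0.9, 0.4], [-0.6, 0.6], [0.4, 1.3], [0.2, 1.4], [1.6, 0.9]]
```

Careful with the scale: shifts go in units of 25 mm and turns go in units of 0.1 rad. That gives: -0.23 m is -9.2, -0.18 m is -7.2.

```bash
cat > plan.py <<'E'
# usage: plan.py x y z yaw  -> shift+turn in tool axes from the measured pose to a straight-down target
import sys; from h import *
o=bot.observe(); R=Ro.from_euler("xyz",o["tool_rot"]); a=list(map(float,sys.argv[1:]))
G=Ro.from_euler("z",a[3])*Ro.from_euler("x",np.pi)
print("t",round(o["clock"],2),"pos",o["position"].round(4),"rot",o["tool_rot"].round(3),"F",o["force"].round(1),"w",round(o["grip_width"],4),"q7",o["qpos"][6].round(2))
print("d",R.inv().apply(np.array(a[:3])-o["position"]).round(4),"rv",(R.inv()*G).as_rotvec().round(3))
E
python3 nudge.py '0.085,0,0,-2.4,0,0,0 | 0.085,0,0,-4.8,0,0,0 | 0.085,0,0,-7.2,0,0,0 | 0.085,0,0,-9.2,0,0,0'
python3 plan.py 0.36 0.047 0.46 1.482
```

```text
clock: 0.7
position: [0.2614, -0.5674, 0.4638]
tool_rot: [3.14, -0.0, 0.432]
force: [0.6, -0.1, -0.6]
grip_width: 0.0848
finger_force: 0.0
t 0.7 pos [ 0.2614 -0.5674  0.4638] rot [ 3.14  -0.     0.432] F [ 0.6 -0.1 -0.6] w 0.0848 q7 -0.1
d [ 0.3467 -0.5168  0.0032] rv [ 1.00e-03  1.00e-03 -1.05e+00]
```

Converted, -0.258 m is -10.32, 0.173 m is 6.92.

```bash
python3 nudge.py '0.085,1.4,-2.08,0,0,0,0 | 0.085,2.8,-4.16,0,0,0,0 | 0.085,4.16,-6.24,0,0,0,0 | 0.085,5.56,-8.28,0,0,0,0 | 0.085,6.92,-10.32,0,0,0,0'
python3 nudge.py '0.085,1.4,-2.08,0,0,0,-1.8 | 0.085,2.8,-4.16,0,0,0,-3.6 | 0.085,4.16,-6.24,0,0,0,-5.4 | 0.085,5.56,-8.28,0,0,0,-7.2 | 0.085,6.92,-10.32,0,0,0,-9'
python3 plan.py 0.38 0.047 0.36 1.482
```

```text
clock: 1.32
position: [0.3106, -0.2588, 0.4613]
tool_rot: [3.141, 0.0, 0.432]
force: [1.8, 0.1, 0.0]
grip_width: 0.0849
finger_force: 0.0
clock: 1.95
position: [0.3596, 0.0478, 0.4615]
tool_rot: [3.141, 0.0, 1.337]
force: [1.3, -0.0, 0.4]
grip_width: 0.0846
finger_force: 0.0
t 1.95 pos [0.3596 0.0478 0.4615] rot [3.141 0.    1.337] F [ 1.3 -0.   0.4] w 0.0846 q7 -0.44
d [0.0039 0.0199 0.1015] rv [ 0.001  0.    -0.145]
```

Converted, 0.05 m is 2, 0.02 m is 0.8, -0.145 rad is -1.45.

```bash
python3 nudge.py '0.085,0.16,0.8,2,0,0,-1.45 | 0.085,0.16,0.8,2,0,0,-1.45 | 0.085,0.16,0.8,2,0,0,-1.45 | 0.085,0.16,0.8,2,0,0,-1.45'
cat > shot.py <<'E'
# usage: shot.py name x y w h scale : wrist picture + its calibration saved
import sys,pickle; from h import *
cam_,n=sys.argv[1:3]; x,y,w,h=map(int,sys.argv[3:7]); s=float(sys.argv[7])
c=bot.calibration(cam_); I=bot.grab_frame(cam_)
pickle.dump((c,I),open(f"pics/{n}.pkl","wb"))
cv2.imwrite(f"pics/{n}.png",cv2.resize(I[y:y+h,x:x+w],None,fx=s,fy=s,interpolation=cv2.INTER_CUBIC))
print(bot.observe()["position"],c["eye"],c["attitude"])
E
python3 shot.py wrist w1 0 0 560 420 1.42
```

```text
clock: 2.45
position: [0.3803, 0.0447, 0.4125]
tool_rot: [3.14, 0.0, 1.474]
force: [-0.5, -0.3, 0.3]
grip_width: 0.0848
finger_force: 0.0
[0.38032573 0.04472387 0.4123853 ] [0.38553255 0.11709474 0.55525554] [ 2.85104377e+00 -1.66144273e-03 -9.74182310e-02]
```

View pics/w1.png

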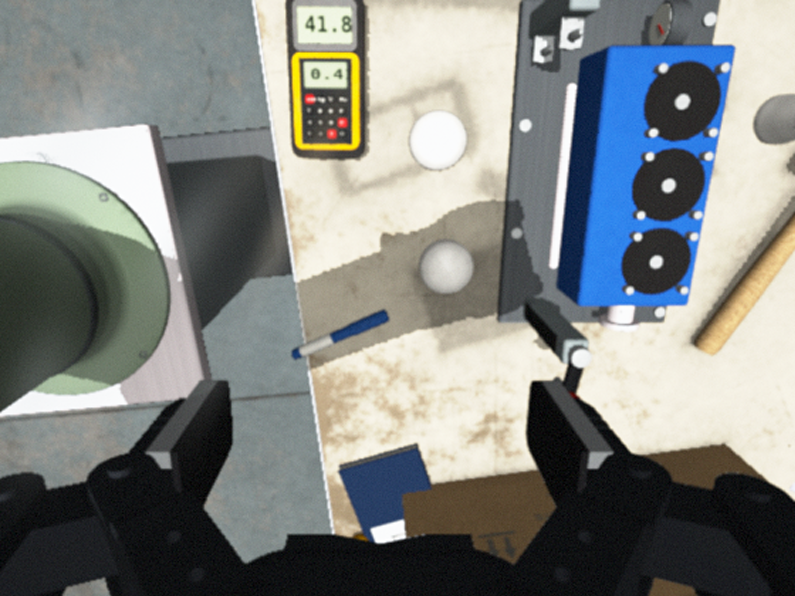

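The wrist view shows caps at (438,140) and (446,267), and nest centres at (682,101), (668,185) and (656,262), in the picture's scaled pixels.

```bash
python3 - <<'E'
from h import *; import pickle,m1
c,I=pickle.load(open("pics/w1.pkl","rb")); C=cam("",c)
w=lambda u,v:(C,((u+.5)/1.42-.5,(v+.5)/1.42-.5)); t,s=m1.t,m1.s
for n,L in dict(A=[w(438,140),t(444,343),s(462,335)],B=[w(446,267),t(604,346),s(577,270)],n0=[w(682,101),t(435,81),s(290,164)],n1=[w(668,185),t(522,91),s(360,141)],n2=[w(656,262),t(611,101),s(425,117)]).items():
    print(n,*[np.round(x,4) for x in tri(L)],"wrist only",atz(*L[0],.081 if n[0]=="n" else .02).round(4), "top only",atz(*L[1],.081 if n[0]=="n" else .02).round(4))
o=[((.04,y,.081),q) for y,q in ((.072,w(682,101)),(0,w(668,185)),(-.072,w(656,262)))]
o+=[((-.09,-.16,.012),w(500,322)),((-.038,.09,.0165),w(571,84)),((-.038,-.09,.0165),w(554,268)),((-.030,.118,.08),w(615,45)),((-.03,-.118,.08),w(579,304)),((.08,-.118,.08),w(688,305)),((.08,.118,.08),w(734,46))]
print(m1.fit(o,(.6,.06,0,-.09)))
E
```

```text
A [0.4475 0.1143 0.0139] [0.0005 0.0004 0.0005] wrist only [0.4462 0.1144 0.02  ] top only [0.4469 0.114  0.02  ]
B [ 0.4476 -0.0198  0.016 ] [0.0007 0.0007 0.0001] wrist only [ 0.4465 -0.0186  0.02  ] top only [ 0.4479 -0.0195  0.02  ]
n0 [0.6547 0.1265 0.0824] [0.0012 0.0006 0.0006] wrist only [0.6543 0.126  0.081 ] top only [0.6557 0.1268 0.081 ]
n1 [0.6477 0.0547 0.0815] [0.0009 0.0012 0.0004] wrist only [0.6471 0.0542 0.081 ] top only [0.6488 0.0555 0.081 ]
n2 [ 0.641  -0.0174  0.0821] [0.0009 0.0007 0.0002] wrist only [ 0.6406 -0.018   0.081 ] top only [ 0.642  -0.0172  0.081 ]
(array([ 0.612058  ,  0.05728713, -0.00728978, -0.0998831 ]), array([[ 0.4510696 ,  0.95534782],
       [ 0.5301924 , -0.07976633],
       [ 0.15750232, -1.21809428],
       [-0.08077378, -0.61473731],
       [-0.24135301,  3.08554507],
       [-1.25221666, -3.42326891],
       [-3.20171668,  0.57080993],
       [-0.47694972,  0.49893191],
       [ 0.32317684, -0.04366651],
       [ 3.00414427, -0.47881678]]))
```

```bash
python3 plan.py 0.4473 0.1143 0.06 1.48
```

```text
t 2.5 pos [0.3803 0.0447 0.4124] rot [3.14  0.    1.475] F [-0.2 -0.3  0.3] w 0.085 q7 -0.33
d [0.0757 0.0594 0.3525] rv [ 0.002  0.    -0.005]
```

Converted, 0.27 m is 10.8, 0.21 m is 8.4, -0.005 rad is -0.05.

```bash
python3 nudge.py '0.085,1,0.8,2,0,0,-0.05 | 0.085,2,1.6,4,0,0,-0.05 | 0.085,3.028,2.376,6,0,0,-0.05 | 0.085,3.028,2.376,8.4,0,0,-0.05 | 0.085,3.028,2.376,10.8,0,0,-0.05'
python3 nudge.py '0.085,0,0,2.2,0,0,0 | 0.085,0,0,3.3,0,0,0 | 0.085,0,0,3.3,0,0,0'
python3 plan.py 0.4473 0.1143 0.003 1.48
```

```text
clock: 3.12
position: [0.447, 0.1147, 0.1401]
tool_rot: [3.14, -0.001, 1.48]
force: [1.6, -0.4, -0.3]
grip_width: 0.085
finger_force: 0.0
clock: 3.5
position: [0.4461, 0.1145, 0.058]
tool_rot: [-3.14, 0.001, 1.481]
force: [-0.6, 0.6, 1.4]
grip_width: 0.085
finger_force: 0.0
t 3.5 pos [0.4461 0.1145 0.058 ] rot [-3.140e+00  1.000e-03  1.481e+00] F [-0.6  0.6  1.4] w 0.085 q7 -1.0
d [-0.      0.0014  0.055 ] rv [-0.002  0.001  0.001]
```

Converted, 0.054 m is 2.16, 0.03 m is 1.2.

```bash
python3 nudge.py '0.085,0,0.04,1.2,0,0,0 | 0.085,0,0.04,2.16,0,0,0 | 0.085,0,0.04,2.16,0,0,0' 40
python3 nudge.py '0.05,0,0,0,0,0,0 | 0.05,0,0,0,0,0,0 | 0.05,0,0,0,0,0,0 | 0.05,0,0,0,0,0,0' 40
python3 nudge.py '0.05,0,0,-2.4,0,0,0 | 0.05,0,0,-4.8,0,0,0 | 0.05,0,0,-6,0,0,0 | 0.05,0,0,-6,0,0,0'
python3 plan.py 0.6547 0.1265 0.150 1.48
```

```text
clock: 3.88
position: [0.4479, 0.1146, 0.0054]
tool_rot: [3.141, 0.0, 1.481]
force: [0.3, -1.0, 0.3]
grip_width: 0.0852
finger_force: 0.0
clock: 4.38
position: [0.4485, 0.1147, 0.0066]
tool_rot: [3.139, -0.0, 1.481]
force: [-2.9, -1.5, 21.1]
grip_width: 0.0572
finger_force: 37.8
clock: 4.88
position: [0.4487, 0.1145, 0.1576]
tool_rot: [3.137, -0.001, 1.481]
force: [-0.2, 0.3, -0.9]
grip_width: 0.0567
finger_force: 43.7
t 4.88 pos [0.4487 0.1145 0.1576] rot [ 3.137e+00 -1.000e-03  1.481e+00] F [-0.2  0.3 -0.9] w 0.0567 q7 -0.85
d [0.0304 0.2041 0.0086] rv [ 0.005 -0.001  0.001]
```

```bash
python3 nudge.py '0.05,0.32,2.2,0,0,0,0 | 0.05,0.64,4.4,0,0,0,0 | 0.05,0.96,6.4,0.16,0,0,0 | 0.05,1.216,8.164,0.32,0,0,0 | 0.05,1.216,8.164,0.32,0,0,0'
python3 nudge.py '0.05,0,0,0,0,0,0'
python3 plan.py 0.6547 0.1265 0.100 1.48
python3 shot.py wrist w2 0 0 560 420 1.42
```

```text
clock: 5.5
position: [0.6547, 0.1266, 0.1449]
tool_rot: [-3.14, -0.0, 1.481]
force: [-0.8, -0.3, -1.1]
grip_width: 0.0568
finger_force: 43.7
clock: 5.62
position: [0.6525, 0.1269, 0.146]
tool_rot: [-3.14, 0.0, 1.482]
force: [-0.2, -0.4, -1.4]
grip_width: 0.0565
finger_force: 43.7
t 5.62 pos [0.6525 0.1269 0.146 ] rot [-3.14   0.     1.482] F [-0.2 -0.4 -1.4] w 0.0565 q7 -0.72
d [-0.0002  0.0023  0.046 ] rv [-0.002  0.     0.002]
[0.65247009 0.12685075 0.14650187] [0.65756716 0.19934211 0.28875951] [ 2.85071815e+00  1.67502532e-03 -8.95185508e-02]
```

View pics/w2.png

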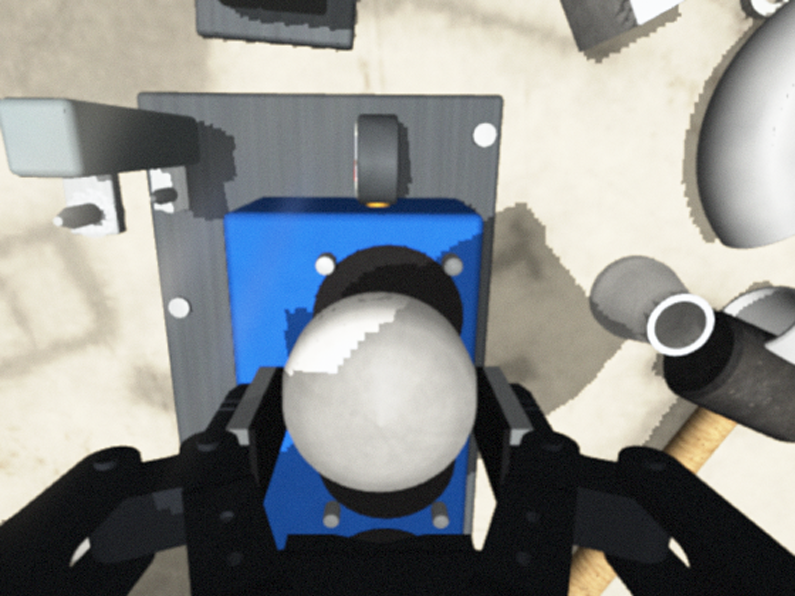

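Cap held between the fingers at (380,392); the nest's dowels show at (325,265), (453,265), (331,515), (441,515).

```bash
python3 - <<'E'
from h import *; import pickle
c,I=pickle.load(open("pics/w2.pkl","rb")); C=cam("",c)
w=lambda u,v:((u+.5)/1.42-.5,(v+.5)/1.42-.5)
D=[atz(C,w(*q),.091) for q in ((325,265),(453,265),(331,515),(441,515))]
print(np.round(D,4),np.mean(D,0)); print("cap",atz(C,w(380,392),.155),"left/right edge mid",atz(C,w(380,395),.15))
print("pins upper tip z~.122",atz(C,w(60,218),.122),"lower .050",atz(C,w(158,197),.05))
E
```

```text
[[0.6313 0.1546 0.091 ]
 [0.6827 0.15   0.091 ]
 [0.6197 0.0344 0.091 ]
 [0.6712 0.0299 0.091 ]] [0.65123874 0.09221199 0.091     ]
cap [0.65134102 0.12954723 0.155     ] left/right edge mid [0.65101802 0.12592692 0.15      ]
pins upper tip z~.122 [0.55049859 0.18507228 0.122     ] lower .050 [0.55220302 0.18453435 0.05      ]
```

Converted, 0.0023 m is 0.092, 0.056 m is 2.24.

```bash
python3 nudge.py '0.05,0,0.092,1.2,0,0,0 | 0.05,0,0.092,1.92,0,0,0 | 0.05,0,0.092,2.12,0,0,0 | 0.05,0,0.092,2.24,0,0,0 | 0.05,0,0.092,2.24,0,0,0'
python3 plan.py 0.6547 0.1267 0.088 1.48
```

```text
clock: 6.3
position: [0.6559, 0.1267, 0.0913]
tool_rot: [3.141, -0.0, 1.482]
force: [-0.2, 0.9, -0.7]
grip_width: 0.0564
finger_force: 43.7
t 6.3 pos [0.6559 0.1267 0.0913] rot [ 3.141 -0.     1.482] F [-0.2  0.9 -0.7] w 0.0564 q7 -0.75
d [-0.0001 -0.0012  0.0033] rv [ 0.001 -0.     0.002]
```

Converted, -0.001 m is -0.04, 0.0035 m is 0.14.

```bash
python3 nudge.py '0.05,0,-0.04,0.08,0,0,0 | 0.05,0,-0.04,0.14,0,0,0 | 0.05,0,-0.04,0.14,0,0,0'
python3 nudge.py '0.085,0,0,0,0,0,0 | 0.085,0,0,0,0,0,0 | 0.085,0,0,0,0,0,0 | 0.085,0,0,-1.6,0,0,0 | 0.085,0,0,-4,0,0,0'
python3 nudge.py '0.085,0,0,-2,0,0,0 | 0.085,0,0,-2,0,0,0'
python3 shot.py top t2 157 128 250 187 3.2
python3 plan.py 0.4475 -0.0197 0.060 1.48
```

```text
clock: 6.68
position: [0.6548, 0.1266, 0.0873]
tool_rot: [-3.142, 0.0, 1.482]
force: [0.4, 0.4, 0.1]
grip_width: 0.0567
finger_force: 43.7
clock: 7.3
position: [0.6539, 0.1265, 0.1871]
tool_rot: [-3.139, 0.001, 1.482]
force: [1.4, -0.7, 0.0]
grip_width: 0.0853
finger_force: 0.0
clock: 7.55
position: [0.6562, 0.1273, 0.2415]
tool_rot: [3.136, -0.002, 1.482]
force: [0.8, 0.6, -1.4]
grip_width: 0.085
finger_force: 0.0
[0.65534388 0.12679138 0.23889555] [0.29631849 0.12476616 1.30903011] [-2.97503824  0.02030841 -1.54260212]
t 7.6 pos [0.6553 0.1268 0.2389] rot [ 3.139e+00 -1.000e-03  1.481e+00] F [ 0.3  0.  -0.4] w 0.0847 q7 -0.67
d [-0.1646 -0.1944  0.1783] rv [ 0.003 -0.001  0.001]
```

View pics/t2.png

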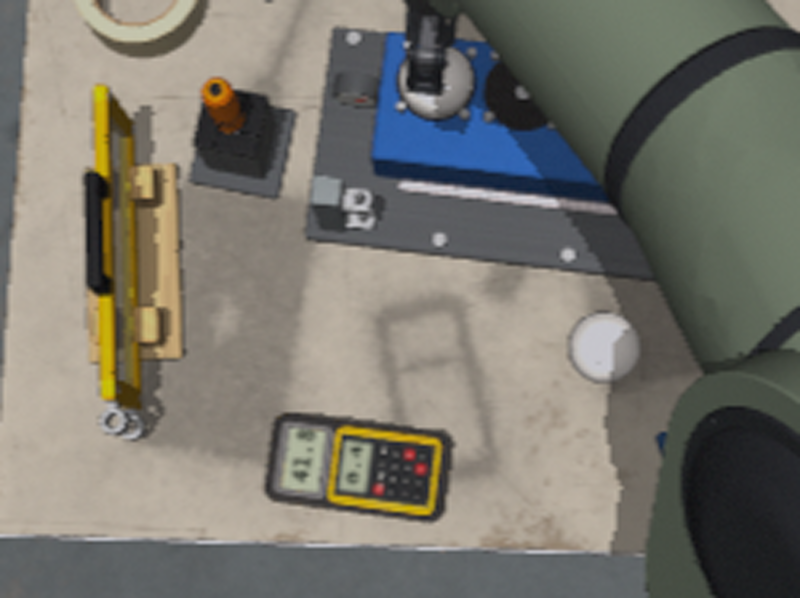

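Cap A sits in nest0; cap B is still at (604,346).

```bash
python3 nudge.py '0.085,-1.48,-1.76,0,0,0,0 | 0.085,-2.96,-3.52,0,0,0,0 | 0.085,-4.4,-5.2,0.6,0,0,0 | 0.085,-5.6,-6.64,2,0,0,0 | 0.085,-6.584,-7.776,3.6,0,0,0'
python3 nudge.py '0.085,0,0,2,0,0,0 | 0.085,0,0,3.52,0,0,0 | 0.085,0,0,3.52,0,0,0'
python3 plan.py 0.4475 -0.0197 0.008 1.48
```

```text
clock: 8.22
position: [0.4445, -0.0213, 0.1461]
tool_rot: [-3.141, 0.0, 1.481]
force: [3.2, -0.6, -1.5]
grip_width: 0.0852
finger_force: 0.0
clock: 8.6
position: [0.4444, -0.0197, 0.0571]
tool_rot: [-3.136, -0.0, 1.483]
force: [-0.1, 0.2, 0.7]
grip_width: 0.0847
finger_force: 0.0
t 8.6 pos [ 0.4444 -0.0197  0.0571] rot [-3.136 -0.     1.483] F [-0.1  0.2  0.7] w 0.0847 q7 -0.72
d [0.0002 0.0034 0.0491] rv [-0.006 -0.     0.003]
```

Converted, 0.049 m is 1.96, 0.03 m is 1.2.

```bash
python3 nudge.py '0.085,0,0.1,1.2,0,0,0 | 0.085,0,0.1,1.96,0,0,0 | 0.085,0,0.1,1.96,0,0,0' 40
python3 nudge.py '0.05,0,0,0,0,0,0 | 0.05,0,0,0,0,0,0 | 0.05,0,0,0,0,0,0 | 0.05,0,0,0,0,0,0' 40
python3 nudge.py '0.05,0,0,-2.4,0,0,0 | 0.05,0,0,-4.8,0,0,0 | 0.05,0,0,-6,0,0,0 | 0.05,0,0,-6,0,0,0 | 0.05,0,0,-6,0,0,0'
python3 plan.py 0.6477 0.0551 0.150 1.48
```

```text
clock: 8.98
position: [0.4488, -0.02, 0.0106]
tool_rot: [-3.141, 0.0, 1.482]
force: [-0.1, 0.1, 0.7]
grip_width: 0.0847
finger_force: 0.0
clock: 9.48
position: [0.4496, -0.0204, 0.0118]
tool_rot: [3.14, 0.0, 1.482]
force: [-4.0, 0.8, 25.1]
grip_width: 0.0547
finger_force: 38.9
clock: 10.1
position: [0.4487, -0.0205, 0.1601]
tool_rot: [-3.141, 0.0, 1.481]
force: [-1.5, 0.3, -1.4]
grip_width: 0.0539
finger_force: 39.8
t 10.1 pos [ 0.4487 -0.0205  0.1601] rot [-3.141  0.     1.481] F [-1.5  0.3 -1.4] w 0.0539 q7 -0.55
d [0.0931 0.1915 0.01  ] rv [-0.     0.     0.001]
```

Converted, 0.06 m is 2.4, 0.1915 m is 7.66.

```bash
python3 nudge.py '0.05,1.2,2.2,0,0,0,0 | 0.05,2.4,4.4,0,0,0,0 | 0.05,3.2,6.4,0,0,0,0 | 0.05,3.724,7.66,0,0,0,0 | 0.05,3.724,7.66,0,0,0,0'
python3 nudge.py '0.05,0,0,0,0,0,0 | 0.05,0,0,0,0,0,0'
python3 plan.py 0.6477 0.0551 0.100 1.48
python3 shot.py wrist w3 0 0 560 420 1.42
```

```text
clock: 10.72
position: [0.6486, 0.057, 0.158]
tool_rot: [-3.139, -0.001, 1.483]
force: [-1.3, 0.3, -0.3]
grip_width: 0.0541
finger_force: 39.8
clock: 10.98
position: [0.6473, 0.055, 0.16]
tool_rot: [-3.141, 0.001, 1.482]
force: [-1.1, -0.6, -0.6]
grip_width: 0.0539
finger_force: 39.8
t 10.97 pos [0.6473 0.055  0.16  ] rot [-3.141e+00  1.000e-03  1.482e+00] F [-1.1 -0.6 -0.6] w 0.0539 q7 -0.62
d [0.0001 0.0005 0.06  ] rv [-0.001  0.001  0.002]
[0.64742152 0.05501655 0.16024702] [0.65228517 0.12752067 0.30270798] [ 2.85047770e+00  8.66646458e-04 -9.00822212e-02]
```

View pics/w3.png

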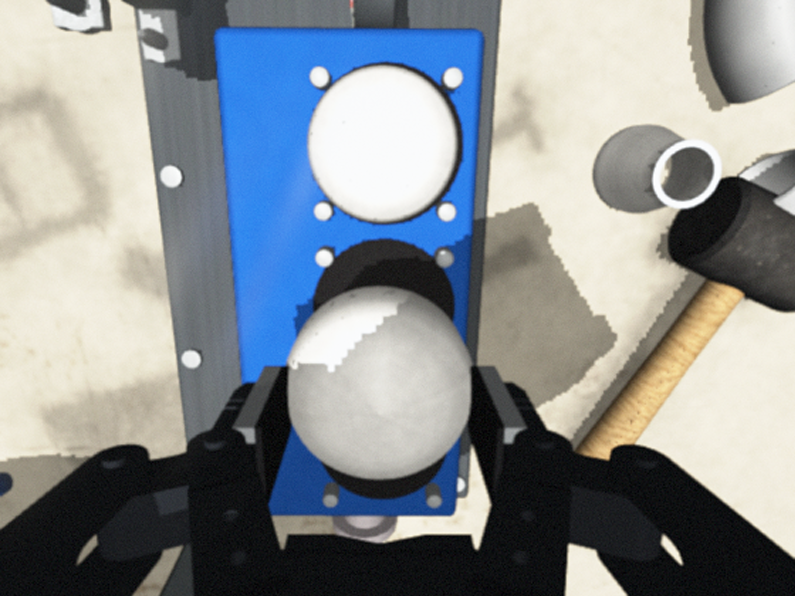

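Cap A is seated between its dowels; cap B is held at (380,385) over nest1. I'll lower it.

```bash
python3 nudge.py '0.05,0,0.02,1.2,0,0,0 | 0.05,0,0.02,2,0,0,0 | 0.05,0,0.02,2.4,0,0,0 | 0.05,0,0.02,2.56,0,0,0 | 0.05,0,0.02,2.56,0,0,0'
python3 nudge.py '0.05,0,0,0.08,0,0,0 | 0.05,0,0,0.12,0,0,0 | 0.05,0,0,0.12,0,0,0'
python3 plan.py 0.6477 0.0551 0.092 1.48
```

```text
clock: 11.65
position: [0.6487, 0.0556, 0.0966]
tool_rot: [3.141, -0.0, 1.482]
force: [0.1, 0.3, 0.3]
grip_width: 0.0543
finger_force: 39.8
clock: 12.02
position: [0.6485, 0.0554, 0.0934]
tool_rot: [3.141, -0.0, 1.482]
force: [-0.4, 0.3, -1.0]
grip_width: 0.054
finger_force: 39.8
t 12.03 pos [0.6485 0.0554 0.0934] rot [ 3.141 -0.     1.482] F [-0.4  0.3 -1. ] w 0.054 q7 -0.66
d [-0.0004 -0.0008  0.0014] rv [ 0.    -0.     0.002]
```

```bash
python3 nudge.py '0.05,0,0,0.048,0,0,0 | 0.05,0,0,0.048,0,0,0'
python3 nudge.py '0.085,0,0,0,0,0,0 | 0.085,0,0,0,0,0,0 | 0.085,0,0,0,0,0,0 | 0.085,0,0,-1.6,0,0,0 | 0.085,0,0,-4,0,0,0'
python3 nudge.py '0.085,0,0,-2.4,0,0,0 | 0.085,0,0,-4.8,0,0,0 | 0.085,0,0,-5.6,0,0,0 | 0.085,0,0,-5.6,0,0,0'
python3 plan.py 0.59 0.23 0.33 1.48
```

```text
clock: 12.28
position: [0.6486, 0.0555, 0.0923]
tool_rot: [3.141, -0.0, 1.482]
force: [-0.3, -0.3, 2.7]
grip_width: 0.0541
finger_force: 40.7
clock: 12.9
position: [0.6476, 0.0553, 0.1919]
tool_rot: [-3.138, 0.0, 1.482]
force: [0.7, -0.8, 0.7]
grip_width: 0.0851
finger_force: 0.0
clock: 13.4
position: [0.6489, 0.0556, 0.3336]
tool_rot: [3.139, -0.0, 1.482]
force: [0.3, 0.4, -0.7]
grip_width: 0.0851
finger_force: 0.0
t 13.4 pos [0.6489 0.0556 0.3336] rot [ 3.139 -0.     1.482] F [ 0.3  0.4 -0.7] w 0.0851 q7 -0.53
d [ 0.1684 -0.0742  0.0035] rv [ 0.002 -0.     0.002]
```

```bash
python3 shot.py wrist w4 0 0 560 420 1.42
python3 nudge.py '0.085,2.24,-1,0,0,0,0 | 0.085,4.48,-2,0,0,0,0 | 0.085,6.72,-2.96,0,0,0,0 | 0.085,6.72,-2.96,0,0,0,0'
python3 nudge.py '0.085,0,0,0,0,0,0 | 0.085,0,0,0,0,0,0'
python3 shot.py wrist w5 0 0 560 420 1.42
```

```text
[0.64849652 0.05538066 0.33207706] [0.65346665 0.12801203 0.47638441] [ 2.85144062e+00 -2.39223928e-03 -9.00976759e-02]
clock: 13.95
position: [0.587, 0.2344, 0.3309]
tool_rot: [-3.139, -0.001, 1.489]
force: [-0.7, -0.6, -0.1]
grip_width: 0.0853
finger_force: 0.0
clock: 14.2
position: [0.5902, 0.2279, 0.3314]
tool_rot: [-3.141, 0.001, 1.48]
force: [0.9, -0.9, 0.1]
grip_width: 0.0847
finger_force: 0.0
[0.59018783 0.22804158 0.33154776] [0.59536862 0.3004206  0.47404807] [ 2.85027042e+00  8.48246404e-04 -9.18746524e-02]
```

View pics/w4.png

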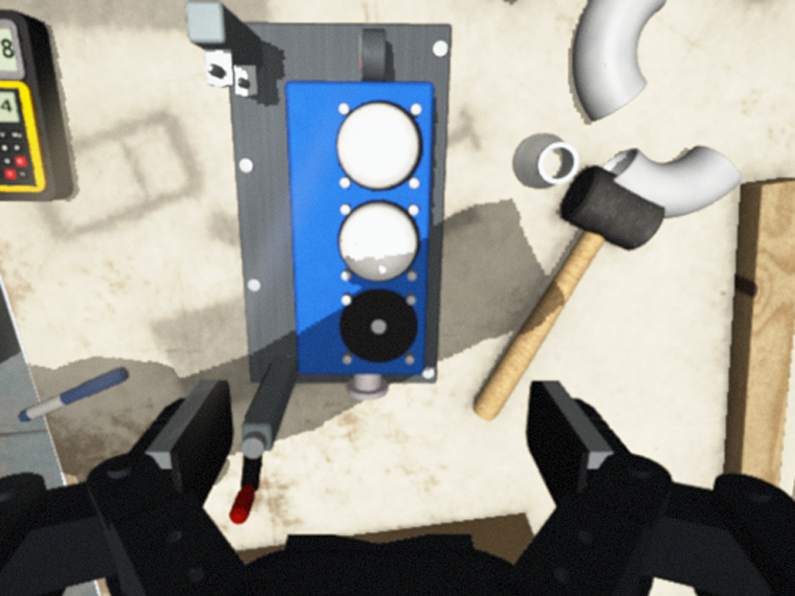

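View pics/w5.png

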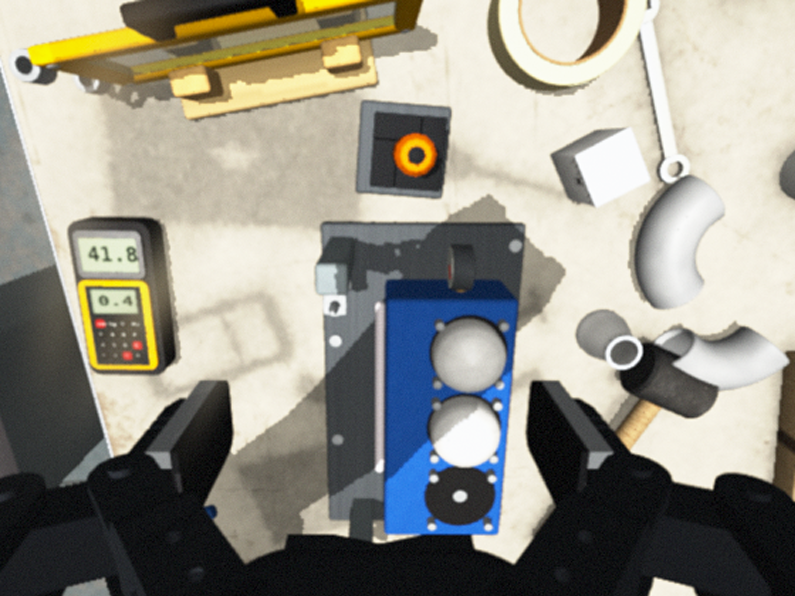

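Both caps sit in their nests; in w5 the wand top is at (415,155) and the gate's upper socket at (27,66); in w4 the knob's top is at (238,517).

```bash
python3 - <<'E'
from h import *; import pickle,m1
C5=cam("",pickle.load(open("pics/w5.pkl","rb"))[0]);C4=cam("",pickle.load(open("pics/w4.pkl","rb"))[0])
f=lambda C:(lambda u,v:(C,((u+.5)/1.42-.5,(v+.5)/1.42-.5)))
a,b=f(C4),f(C5);t,s=m1.t,m1.s
p=lambda n,*r:print(n,*[np.round(x,4) for x in r])
p("wand",*tri([b(415,155),t(214,88),s(147,147)]),atz(*b(415,155),.181))
p("socket",*tri([b(27,66),t(113,420),s(262,425)]),atz(*b(27,66),.114))
p("knobtop",atz(*a(238,517),.184),atz(*a(247,490),.152))
o=[((.1,.17,.012),a(452,25)),((.1,-.16,.012),a(436,382)),((-.09,.17,.012),b(322,223)),((.1,.17,.012),b(525,223)),((-.03,.118,.08),a(286,83)),((.08,.118,.08),a(434,83)),((.08,-.118,.08),a(426,375)),((-.03,-.118,.08),a(297,374)),
((-.03,.118,.08),b(387,297)),((.08,.118,.08),b(519,297)),((-.03,-.118,.08),b(386,534)),((.08,-.118,.08),b(498,533))]
q,r=m1.fit(o,(.6085,.058,0,-.09));print(q,np.round(r,1).tolist())
# bead line at z .0165 in rig coords
for n,z in [("w5top",b(380,303)),("w5bot",b(380,468)),("topL",t(400,185)),("topR",t(619,211))]:
    P=atz(*z,.0165); print(n,P.round(4),(np.linalg.inv(T(.6085,.0584,0,-.09))@[*P,1])[:2].round(4))
print("post top corners", [atz(*b(*u),.125).round(4) for u in ((316,262),(350,262),(314,292),(348,292))])
print("latch post cap",atz(*a(254,443),.15))
E
```

```text
wand [0.6149 0.2921 0.1832] [0.0006 0.0018 0.0015] [0.6146 0.2922 0.181 ]
socket [0.3704 0.3687 0.1148] [0.0006 0.0009 0.0005] [0.3706 0.3688 0.114 ]
knobtop [ 0.5342 -0.111   0.184 ] [ 0.532  -0.1136  0.152 ]
[ 0.60830657  0.0569709  -0.00576329 -0.09497722] [[0.1, 0.2], [0.7, 0.5], [-0.6, -0.2], [0.5, 0.2], [-0.2, -0.6], [0.4, 0.0], [-0.9, -0.5], [1.3, -0.1], [-0.5, 0.7], [-0.1, 1.0], [-1.1, -1.2], [0.6, -0.1]]
w5top [0.5824 0.155  0.0165] [-0.0346  0.0939]
w5bot [ 0.5658 -0.027   0.0165] [-0.0349 -0.0889]
topL [0.582  0.1546 0.0165] [-0.035   0.0935]
topR [ 0.5638 -0.0319  0.0165] [-0.0364 -0.094 ]
post top corners [array([0.5431, 0.2241, 0.125 ]), array([0.5671, 0.2219, 0.125 ]), array([0.5388, 0.2022, 0.125 ]), array([0.5632, 0.1999, 0.125 ])]
latch post cap [ 0.54299512 -0.07511547  0.15      ]
```

```bash
python3 plan.py 0.6147 0.2922 0.24 1.478
```

```text
t 14.25 pos [0.5902 0.228  0.3315] rot [-3.141e+00  1.000e-03  1.480e+00] F [-0.4 -0.4  0.8] w 0.0852 q7 -0.82
d [0.0662 0.0186 0.0915] rv [-0.001  0.001  0.002]
```

Careful with the scale: shifts go in units of 25 mm and turns go in units of 0.1 rad. That gives: 0.0915 m is 3.66, 0.0662 m is 2.648, 0.002 rad is 0.02.

```bash
python3 nudge.py '0.085,1.4,0.4,1.6,0,0,0.02 | 0.085,2.648,0.744,3.66,0,0,0.02 | 0.085,2.648,0.744,3.66,0,0,0.02 | 0.085,2.648,0.744,3.66,0,0,0.02'
python3 plan.py 0.6147 0.2922 0.135 1.478
```

```text
clock: 14.75
position: [0.6147, 0.2928, 0.2412]
tool_rot: [3.141, -0.0, 1.479]
force: [0.1, 0.3, 1.3]
grip_width: 0.0854
finger_force: 0.0
t 14.75 pos [0.6147 0.2928 0.2412] rot [ 3.141 -0.     1.479] F [0.1 0.3 1.3] w 0.0854 q7 -0.93
d [-0.0006  0.      0.1062] rv [ 0.    -0.     0.001]
```

Converted, 0.106 m is 4.24, 0.1 m is 4.

```bash
python3 nudge.py '0.085,-0.024,0,2,0,0,0 | 0.085,-0.024,0,4,0,0,0 | 0.085,-0.024,0,4.24,0,0,0 | 0.085,-0.024,0,4.24,0,0,0' 40
python3 nudge.py '0.01,0,0,0,0,0,0 | 0.01,0,0,0,0,0,0 | 0.01,0,0,0,0,0,0 | 0.01,0,0,0,0,0,0 | 0.01,0,0,0,0,0,0' 40
python3 nudge.py '0.01,0,0,0,0,0,0 | 0.01,0,0,0,0,0,0 | 0.01,0,0,0,0,0,0' 40
python3 plan.py 0.6147 0.2922 0.24 1.478
```

```text
clock: 15.25
position: [0.6151, 0.293, 0.1369]
tool_rot: [3.14, -0.001, 1.479]
force: [-0.9, 0.3, 0.5]
grip_width: 0.085
finger_force: 0.0
clock: 15.88
position: [0.6142, 0.2931, 0.1349]
tool_rot: [3.141, -0.0, 1.48]
force: [-0.8, -1.5, 5.1]
grip_width: 0.023
finger_force: 39.4
clock: 16.25
position: [0.6143, 0.2932, 0.1349]
tool_rot: [3.141, -0.0, 1.48]
force: [0.6, -0.5, 5.8]
grip_width: 0.0231
finger_force: 39.5
t 16.25 pos [0.6143 0.2932 0.1349] rot [ 3.141 -0.     1.48 ] F [ 0.6 -0.5  5.8] w 0.0231 q7 -0.99
d [-0.0009  0.0006 -0.1051] rv [ 0.    -0.     0.002]
```

Converted, -0.145 m is -5.8, -0.1 m is -4.

```bash
python3 nudge.py '0.01,0,0,-1.2,0,0,0 | 0.01,0,0,-2.4,0,0,0 | 0.01,0,0,-4,0,0,0 | 0.01,0,0,-5.8,0,0,0 | 0.01,0,0,-5.8,0,0,0'
python3 plan.py 0.5798 0.1496 0.27 1.478
```

```text
clock: 16.88
position: [0.6149, 0.2939, 0.2829]
tool_rot: [3.138, -0.003, 1.48]
force: [-0.9, 0.3, -1.6]
grip_width: 0.0231
finger_force: 39.3
t 16.88 pos [0.6149 0.2939 0.2829] rot [ 3.138e+00 -3.000e-03  1.480e+00] F [-0.9  0.3 -1.6] w 0.0231 q7 -0.92
d [-0.1469 -0.0219  0.0124] rv [ 0.004 -0.003  0.002]
```

Converted, -0.1469 m is -5.876, -0.13 m is -5.2.

```bash
python3 nudge.py '0.01,-1.8,-0.28,0,0,0,0 | 0.01,-3.6,-0.56,0,0,0,0 | 0.01,-5.2,-0.8,0,0,0,0 | 0.01,-5.876,-0.876,0,0,0,0 | 0.01,-5.876,-0.876,0,0,0,0'
python3 nudge.py '0.01,0,0,2,0,0,0 | 0.01,0,0,3.6,0,0,0 | 0.01,0,0,4.6,0,0,0 | 0.01,0,0,4.6,0,0,0'
python3 plan.py 0.5798 0.1496 0.1464 1.478
python3 shot.py wrist w6 150 140 280 210 2.8
python3 shot.py scene s6 200 190 140 105 5.6
```

```text
clock: 17.5
position: [0.5789, 0.1478, 0.2792]
tool_rot: [-3.141, 0.0, 1.478]
force: [0.3, 0.3, -1.0]
grip_width: 0.0231
finger_force: 39.4
clock: 18.0
position: [0.578, 0.1501, 0.1629]
tool_rot: [-3.138, 0.0, 1.482]
force: [0.2, 0.0, -0.8]
grip_width: 0.0228
finger_force: 39.4
t 18.0 pos [0.578  0.1501 0.1629] rot [-3.138  0.     1.482] F [ 0.2  0.  -0.8] w 0.0228 q7 -0.82
d [-0.0003  0.0019  0.0164] rv [-0.003  0.     0.004]
[0.57867507 0.15014512 0.16434928] [0.58333732 0.22244648 0.30555932] [ 2.85091796  0.00346473 -0.09011874]
[0.57917214 0.1500403  0.16524794] [-0.2438158   0.79880623  0.77482942] [-2.13802432 -0.01267371 -2.29137338]
```

View pics/s6.png

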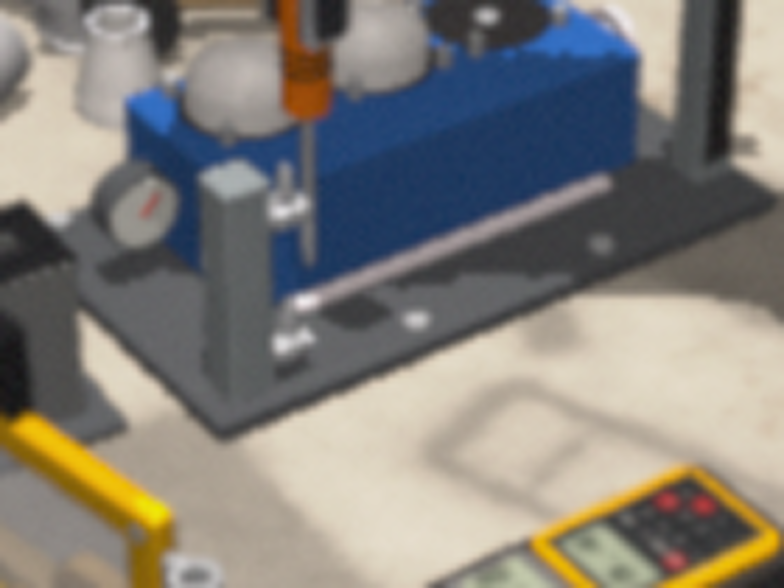

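Tip at (311,265), about 2 cm above the bead, which runs from (297,303) to (607,183).

```bash
python3 - <<'E'
from h import *
C=cam("scene"); g=lambda u,v:(200+(u+.5)/5.6-.5,190+(v+.5)/5.6-.5)
q=proj(C,[.5792,.149,.0393])[0]; print("pred tip crop",(q-[200,190]+.5)*5.6-.5)
print("tip@.0393",atz(C,g(311,265),.0393))
for u in ((297,303),(340,286),(607,183)):
    P=atz(C,g(*u),.0165);print(P.round(4),(np.linalg.inv(T(.608,.0575,0,-.093))@[*P,1])[:2].round(4))
P=[.5798,.1486,.0165]; print((proj(C,P)[0]-[200,190]+.5)*5.6)
E
```

```text
pred tip crop [309.06896999 262.50429408]
tip@.0393 [0.5770562  0.14958005 0.0393    ]
[0.5827 0.1539 0.0165] [-0.0342  0.0936]
[0.5802 0.1298 0.0165] [-0.0344  0.0694]
[ 0.5623 -0.0283  0.0165] [-0.0375 -0.0897]
[310.14694676 301.96393573]
```

```bash
python3 nudge.py '0.01,0,0.04,0.2,0,0,0 | 0.01,0,0.04,0.44,0,0,0 | 0.01,0,0.04,0.44,0,0,0 | 0.01,0,0.04,0.44,0,0,0'
python3 plan.py 0.5803 0.1496 0.1467 1.478
```

```text
clock: 18.6
position: [0.58, 0.1487, 0.1538]
tool_rot: [3.141, -0.0, 1.48]
force: [-0.4, -0.8, -1.4]
grip_width: 0.023
finger_force: 39.4
t 18.6 pos [0.58   0.1487 0.1538] rot [ 3.141 -0.     1.48 ] F [-0.4 -0.8 -1.4] w 0.023 q7 -0.83
d [0.001  0.0002 0.0071] rv [ 0.    -0.     0.002]
```

Converted, 0.007 m is 0.28, 0.004 m is 0.16.

```bash
python3 nudge.py '0.01,0.04,0,0.16,0,0,0 | 0.01,0.04,0,0.28,0,0,0 | 0.01,0.04,0,0.28,0,0,0 | 0.01,0.04,0,0.28,0,0,0'
python3 nudge.py '0.01,-0.1,0,0,0,0,0 | 0.01,-0.2,0,0,0,0,0 | 0.01,-0.3,0,0,0,0,0 | 0.01,-0.4,0,0,0,0,0 | 0.01,-0.5,0,0,0,0,0'
python3 plan.py 0.5795 0.1371 0.1467 1.478
```

```text
clock: 19.1
position: [0.58, 0.1497, 0.1466]
tool_rot: [3.142, -0.0, 1.48]
force: [0.1, -0.5, -0.8]
grip_width: 0.023
finger_force: 39.4
clock: 19.73
position: [0.5789, 0.137, 0.1466]
tool_rot: [3.142, -0.0, 1.48]
force: [0.4, 0.5, 0.0]
grip_width: 0.0227
finger_force: 39.4
t 19.73 pos [0.5789 0.137  0.1466] rot [ 3.142 -0.     1.48 ] F [0.4 0.5 0. ] w 0.0227 q7 -0.82
d [ 0.0002  0.0006 -0.0001] rv [ 0.    -0.     0.002]
```

Converted, -0.0125 m is -0.5, -0.01 m is -0.4.

```bash
python3 nudge.py '0.01,-0.1,0,0,0,0,0 | 0.01,-0.2,0,0,0,0,0 | 0.01,-0.3,0,0,0,0,0 | 0.01,-0.4,0,0,0,0,0 | 0.01,-0.5,0,0,0,0,0' >/dev/null
python3 nudge.py '0.01,-0.1,0,0,0,0,0 | 0.01,-0.2,0,0,0,0,0 | 0.01,-0.3,0,0,0,0,0 | 0.01,-0.4,0,0,0,0,0 | 0.01,-0.5,0,0,0,0,0'>/dev/null
python3 nudge.py '0.01,-0.1,0,0,0,0,0 | 0.01,-0.2,0,0,0,0,0 | 0.01,-0.3,0,0,0,0,0 | 0.01,-0.4,0,0,0,0,0 | 0.01,-0.5,0,0,0,0,0'>/dev/null
python3 nudge.py '0.01,-0.1,0,0,0,0,0 | 0.01,-0.2,0,0,0,0,0 | 0.01,-0.3,0,0,0,0,0 | 0.01,-0.4,0,0,0,0,0 | 0.01,-0.5,0,0,0,0,0'>/dev/null
python3 nudge.py '0.01,-0.1,0,0,0,0,0 | 0.01,-0.2,0,0,0,0,0 | 0.01,-0.3,0,0,0,0,0 | 0.01,-0.4,0,0,0,0,0 | 0.01,-0.5,0,0,0,0,0'
python3 plan.py 0.5733 0.0748 0.1467 1.478
```

```text
clock: 22.85
position: [0.5732, 0.0748, 0.1466]
tool_rot: [3.142, 0.0, 1.48]
force: [-0.2, 0.6, -1.1]
grip_width: 0.0233
finger_force: 39.4
t 22.85 pos [0.5732 0.0748 0.1466] rot [3.142 0.    1.48 ] F [-0.2  0.6 -1.1] w 0.0233 q7 -0.72
d [ 0.      0.0001 -0.0001] rv [0.    0.    0.002]
```

Converted, -0.0125 m is -0.5, -0.01 m is -0.4.

```bash
python3 nudge.py '0.01,-0.1,0,0,0,0,0 | 0.01,-0.2,0,0,0,0,0 | 0.01,-0.3,0,0,0,0,0 | 0.01,-0.4,0,0,0,0,0 | 0.01,-0.5,0,0,0,0,0' >/dev/null
python3 nudge.py '0.01,-0.1,0,0,0,0,0 | 0.01,-0.2,0,0,0,0,0 | 0.01,-0.3,0,0,0,0,0 | 0.01,-0.4,0,0,0,0,0 | 0.01,-0.5,0,0,0,0,0'>/dev/null
python3 nudge.py '0.01,-0.1,0,0,0,0,0 | 0.01,-0.2,0,0,0,0,0 | 0.01,-0.3,0,0,0,0,0 | 0.01,-0.4,0,0,0,0,0 | 0.01,-0.5,0,0,0,0,0'>/dev/null
python3 nudge.py '0.01,-0.1,0,0,0,0,0 | 0.01,-0.2,0,0,0,0,0 | 0.01,-0.3,0,0,0,0,0 | 0.01,-0.4,0,0,0,0,0 | 0.01,-0.5,0,0,0,0,0'>/dev/null
python3 nudge.py '0.01,-0.1,0,0,0,0,0 | 0.01,-0.2,0,0,0,0,0 | 0.01,-0.3,0,0,0,0,0 | 0.01,-0.4,0,0,0,0,0 | 0.01,-0.5,0,0,0,0,0' >/dev/null
python3 nudge.py '0.01,-0.1,0,0,0,0,0 | 0.01,-0.2,0,0,0,0,0 | 0.01,-0.3,0,0,0,0,0 | 0.01,-0.4,0,0,0,0,0 | 0.01,-0.5,0,0,0,0,0' >/dev/null
python3 nudge.py '0.01,-0.1,0,0,0,0,0 | 0.01,-0.2,0,0,0,0,0 | 0.01,-0.3,0,0,0,0,0 | 0.01,-0.4,0,0,0,0,0 | 0.01,-0.5,0,0,0,0,0' >/dev/null
python3 nudge.py '0.01,-0.1,0,0,0,0,0 | 0.01,-0.2,0,0,0,0,0 | 0.01,-0.2,0,0,0,0,0 | 0.01,-0.2,0,0,0,0,0'
python3 plan.py 0.5639 -0.0274 0.1467 1.478
```

```text
clock: 27.72
position: [0.5648, -0.0171, 0.1466]
tool_rot: [-3.142, -0.0, 1.48]
force: [0.8, 0.1, -0.7]
grip_width: 0.0232
finger_force: 39.4
t 27.73 pos [ 0.5648 -0.0171  0.1466] rot [-3.142 -0.     1.48 ] F [ 0.8  0.1 -0.7] w 0.0232 q7 -0.56
d [-0.0104  0.0001 -0.0001] rv [-0.    -0.     0.002]
```

Another 1 cm to finish; then lift and carry back.

```bash
python3 nudge.py '0.01,-0.1,0,0,0,0,0 | 0.01,-0.2,0,0,0,0,0 | 0.01,-0.3,0,0,0,0,0 | 0.01,-0.4,0,0,0,0,0 | 0.01,-0.46,0,0,0,0,0'
python3 nudge.py '0.01,0,0,0,0,0,0 | 0.01,0,0,-1.2,0,0,0 | 0.01,0,0,-3.2,0,0,0 | 0.01,0,0,-5.4,0,0,0 | 0.01,0,0,-5.4,0,0,0'
python3 plan.py 0.6143 0.2932 0.28 1.48
python3 shot.py scene s7 200 150 160 120 5
```

```text
clock: 28.35
position: [0.5637, -0.0288, 0.1466]
tool_rot: [-3.142, -0.0, 1.48]
force: [-0.1, 0.1, -1.0]
grip_width: 0.0231
finger_force: 39.4
clock: 28.98
position: [0.5652, -0.0282, 0.2854]
tool_rot: [3.136, -0.0, 1.48]
force: [0.2, 0.0, -1.7]
grip_width: 0.0236
finger_force: 39.6
t 28.98 pos [ 0.5652 -0.0282  0.2854] rot [ 3.136 -0.     1.48 ] F [ 0.2  0.  -1.7] w 0.0236 q7 -0.43
d [0.3245 0.0196 0.0056] rv [ 0.006 -0.    -0.   ]
[ 0.56432184 -0.02855011  0.28312191] [-0.2438158   0.79880623  0.77482942] [-2.13802432 -0.01267371 -2.29137338]
```

Converted, 0.285 m is 11.4, 0.24 m is 9.6.

```bash
python3 nudge.py '0.01,2.4,0.16,0,0,0,0 | 0.01,4.8,0.32,0,0,0,0 | 0.01,7.2,0.48,0,0,0,0 | 0.01,9.6,0.64,0,0,0,0 | 0.01,11.4,0.76,0,0,0,0'
python3 nudge.py '0.01,0.8,0,0,0,0,0 | 0.01,1.56,0,0,0,0,0 | 0.01,1.56,0,0,0,0,0 | 0.01,1.56,0,0,0,0,0'
python3 plan.py 0.6143 0.2932 0.25 1.48
```

```text
clock: 29.65
position: [0.6079, 0.2561, 0.28]
tool_rot: [-3.14, 0.001, 1.481]
force: [-0.1, -0.9, -0.1]
grip_width: 0.0229
finger_force: 39.5
clock: 30.15
position: [0.6125, 0.291, 0.2815]
tool_rot: [3.141, 0.001, 1.478]
force: [-0.1, -0.2, -1.4]
grip_width: 0.0231
finger_force: 39.5
t 30.15 pos [0.6125 0.291  0.2815] rot [3.141e+00 1.000e-03 1.478e+00] F [-0.1 -0.2 -1.4] w 0.0231 q7 -0.93
d [0.0024 0.0016 0.0315] rv [ 0.     0.001 -0.002]
```

```bash
python3 nudge.py '0.01,0.096,0.064,0.8,0,0,-0.02 | 0.01,0.096,0.064,1.8,0,0,-0.02 | 0.01,0.096,0.064,1.8,0,0,-0.02 | 0.01,0.096,0.064,1.8,0,0,-0.02'
python3 plan.py 0.6143 0.2932 0.137 1.48
```

```text
clock: 30.65
position: [0.6142, 0.2944, 0.237]
tool_rot: [3.141, -0.0, 1.481]
force: [0.6, -0.1, -0.8]
grip_width: 0.0233
finger_force: 39.5
t 30.65 pos [0.6142 0.2944 0.237 ] rot [ 3.141 -0.     1.481] F [ 0.6 -0.1 -0.8] w 0.0233 q7 -0.95
d [-0.0012  0.0002  0.1   ] rv [ 0.    -0.     0.001]
```

Converted, 0.09 m is 3.6, 0.07 m is 2.8.

```bash
python3 nudge.py '0.01,-0.048,0,0.8,0,0,0 | 0.01,-0.048,0,1.8,0,0,0 | 0.01,-0.048,0,2.8,0,0,0 | 0.01,-0.048,0,3.6,0,0,0 | 0.01,-0.048,0,3.6,0,0,0'
python3 nudge.py '0.01,0,0,0.2,0,0,0 | 0.01,0,0,0.36,0,0,0 | 0.01,0,0,0.36,0,0,0'
python3 plan.py 0.6143 0.2932 0.136 1.48
```

```text
clock: 31.28
position: [0.6133, 0.2929, 0.1451]
tool_rot: [-3.14, 0.001, 1.482]
force: [-0.3, -0.4, -0.3]
grip_width: 0.0229
finger_force: 39.5
clock: 31.65
position: [0.6139, 0.2934, 0.1377]
tool_rot: [3.141, -0.0, 1.482]
force: [0.1, -0.4, -0.4]
grip_width: 0.0226
finger_force: 39.5
t 31.65 pos [0.6139 0.2934 0.1377] rot [ 3.141 -0.     1.482] F [ 0.1 -0.4 -0.4] w 0.0226 q7 -1.0
d [-0.0001  0.0004  0.0017] rv [ 0.    -0.     0.002]
```

Converted, 0.0025 m is 0.1, 0.002 m is 0.08.

```bash
python3 nudge.py '0.01,0,0.012,0.08,0,0,0 | 0.01,0,0.012,0.1,0,0,0 | 0.01,0,0.012,0.1,0,0,0'
python3 nudge.py '0.085,0,0,0,0,0,0 | 0.085,0,0,0,0,0,0 | 0.085,0,0,0,0,0,0 | 0.085,0,0,-1.2,0,0,0 | 0.085,0,0,-3.2,0,0,0'
python3 nudge.py '0.085,0,0,-2.4,0,0,0 | 0.085,0,0,-4.8,0,0,0 | 0.085,0,0,-4.8,0,0,0'
python3 plan.py 0.50 0.32 0.33 1.66
python3 shot.py wrist w8 0 0 560 420 1.42
```

```text
clock: 32.02
position: [0.6141, 0.2933, 0.1351]
tool_rot: [-3.142, -0.0, 1.482]
force: [-0.3, -0.2, -1.0]
grip_width: 0.0228
finger_force: 39.5
clock: 32.65
position: [0.6135, 0.2929, 0.2147]
tool_rot: [-3.139, 0.001, 1.482]
force: [0.6, -0.4, 0.8]
grip_width: 0.0853
finger_force: 0.0
clock: 33.02
position: [0.615, 0.2945, 0.3401]
tool_rot: [3.136, -0.004, 1.482]
force: [-0.2, -0.1, -0.5]
grip_width: 0.085
finger_force: 0.0
t 33.02 pos [0.615  0.2945 0.3401] rot [ 3.136 -0.004  1.482] F [-0.2 -0.1 -0.5] w 0.085 q7 -0.9
d [ 0.0151 -0.1169  0.0095] rv [ 0.006 -0.004 -0.178]
[0.61445541 0.29379572 0.33718437] [0.61905126 0.36639152 0.4831825 ] [ 2.8551184  -0.00565561 -0.09021295]
```

View pics/w8.png

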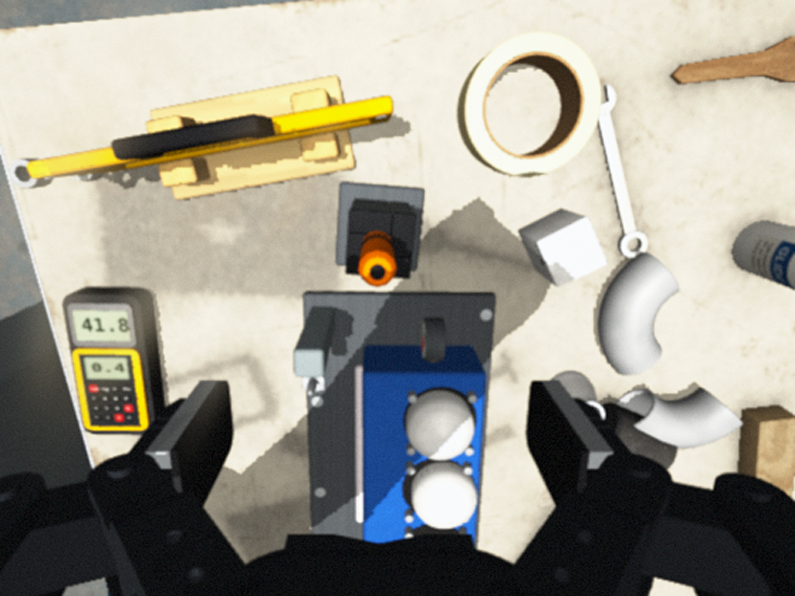

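The wand stands in its holder and both caps sit. The gate shows its socket at (25,170), bar centre at (193,137) and free end at (391,106).

```bash
python3 - <<'E'
from h import *; import pickle,m1
c,I=pickle.load(open("pics/w8.pkl","rb"));C=cam("",c);C5=cam("",pickle.load(open("pics/w5.pkl","rb"))[0])
w=lambda u,v:(C,((u+.5)/1.42-.5,(v+.5)/1.42-.5)); b=lambda u,v:(C5,((u+.5)/1.42-.5,(v+.5)/1.42-.5))
t,s=m1.t,m1.s
P=atz(*w(25,170),.114);Q=atz(*w(193,137),.173);E=atz(*w(391,106),.132)
print("sock",P,"bar",Q,"end",E, np.linalg.norm((Q-P)[:2]),np.linalg.norm((E-P)[:2]))
print("yaw from bar",np.arctan2(*(Q-P)[1::-1])+np.pi/2,"from end",np.arctan2(*(E-P)[1::-1])+np.pi/2)
print("sock tri",tri([w(25,170),t(113,420),s(262,425),b(27,66)]))
print("barL",atz(*w(116,148),.173),"barR",atz(*w(269,125),.173), tri([w(116,148),t(97,288)]),tri([w(269,125),t(93,175)]))
# black bar blob
m=((I.max(2)<60)[70:125,70:200]).astype(np.uint8); n,l,st,ce=cv2.connectedComponentsWithStats(m); k=1+st[1:,4].argmax(); ys,xs=np.where(l==k)
r=cv2.minAreaRect(np.c_[xs+70,ys+70].astype(np.float32)); print(r, atz(C,r[0],.170))
E
```

```text
sock [0.37090792 0.37172346 0.114     ] bar [0.51275783 0.38072457 0.173     ] end [0.6310066  0.39020729 0.132     ] 0.14213520136568591 0.260754623130325
yaw from bar 1.6341664995206506 from end 1.6417417349112602
sock tri (array([0.37049733, 0.36953132, 0.11439961]), [np.float64(0.0022621118437751524), np.float64(0.0011685693081334796), np.float64(0.001118073190677096), np.float64(0.0008771784982013565)])
barL [0.46674588 0.37855717 0.173     ] barR [0.55796453 0.38341771 0.173     ] (array([0.46415117, 0.37742012, 0.16667746]), [np.float64(0.0014503352704293268), np.float64(0.001450335270429468)]) (array([0.55399207, 0.38557791, 0.15546685]), [np.float64(0.001295178859904702), np.float64(0.0012951788599046637)])
((137.3702392578125, 95.70059204101562), (17.604145050048828, 108.27632904052734), 78.9765396118164) [0.51316097 0.38124312 0.17      ]
```

Converted, -0.11 m is -4.4, -0.09 m is -3.6, -0.9 rad is -9.

```bash
python3 nudge.py '0.085,0.8,-1.2,0,0,0,-1.8 | 0.085,1.6,-2.4,0,0,0,-3.6 | 0.085,2.4,-3.6,0,0,0,-5.4 | 0.085,3.08,-4.4,0,0,0,-7.2 | 0.085,3.08,-4.4,0,0,0,-9'
python3 nudge.py '0.085,0,0,0,0,0,-1.8 | 0.085,0,0,0,0,0,-3.6 | 0.085,0,0,0,0,0,-5.4 | 0.085,0,0,0,0,0,-7.2 | 0.085,0,0,0,0,0,-8.3'
python3 nudge.py '0.085,0,0,0,0,0,0 | 0.085,0,0,0,0,0,0'
python3 plan.py 0.51 0.3805 0.22 3.216
```

```text
clock: 33.7
position: [0.5094, 0.3813, 0.3343]
tool_rot: [-3.141, -0.001, 2.391]
force: [0.8, -0.1, 0.2]
grip_width: 0.085
finger_force: 0.0
clock: 34.33
position: [0.5113, 0.3795, 0.3338]
tool_rot: [-3.141, -0.001, -3.066]
force: [0.4, 0.6, 0.6]
grip_width: 0.0851
finger_force: 0.0
clock: 34.58
position: [0.5113, 0.3797, 0.3346]
tool_rot: [-3.141, -0.001, -3.074]
force: [-0.7, -0.2, -0.9]
grip_width: 0.0852
finger_force: 0.0
t 34.58 pos [0.5113 0.3797 0.3346] rot [-3.141e+00 -1.000e-03 -3.074e+00] F [-0.7 -0.2 -0.9] w 0.0852 q7 0.45
d [0.0012 0.001  0.1146] rv [-0.    -0.001 -0.007]
```

```bash
python3 nudge.py '0.085,0.048,0.04,2.4,0,0,-0.07 | 0.085,0.048,0.04,4.4,0,0,-0.07 | 0.085,0.048,0.04,4.4,0,0,-0.07 | 0.085,0.048,0.04,4.4,0,0,-0.07'
python3 plan.py 0.51 0.3805 0.1435 3.216
```

```text
clock: 35.08
position: [0.5104, 0.3815, 0.2272]
tool_rot: [3.14, 0.001, -3.065]
force: [0.1, 0.3, -0.2]
grip_width: 0.0852
finger_force: 0.0
t 35.08 pos [0.5104 0.3815 0.2272] rot [ 3.140e+00  1.000e-03 -3.065e+00] F [ 0.1  0.3 -0.2] w 0.0852 q7 0.38
d [ 0.0006 -0.0011  0.0837] rv [0.001 0.001 0.002]
```

Converted, 0.083 m is 3.32, 0.04 m is 1.6.

```bash
python3 nudge.py '0.085,0.016,-0.04,1.6,0,0,0 | 0.085,0.016,-0.04,3.32,0,0,0 | 0.085,0.016,-0.04,3.32,0,0,0 | 0.085,0.016,-0.04,3.32,0,0,0'
python3 nudge.py '0.03,0,0,0,0,0,0 | 0.03,0,0,0,0,0,0 | 0.03,0,0,0,0,0,0 | 0.03,0,0,0,0,0,0' 60
python3 nudge.py '0.0,0,0,0,0,0,0 | 0.0,0,0,0,0,0,0 | 0.0,0,0,0,0,0,0 | 0.0,0,0,0,0,0,0' 60
python3 plan.py 0.51 0.3805 0.30 3.216
```

```text
clock: 35.58
position: [0.5105, 0.3808, 0.145]
tool_rot: [3.14, 0.002, -3.065]
force: [0.2, -0.2, 0.7]
grip_width: 0.0845
finger_force: 0.0
clock: 36.08
position: [0.5099, 0.3797, 0.1423]
tool_rot: [3.142, 0.0, -3.064]
force: [0.6, 0.4, 0.3]
grip_width: 0.0297
finger_force: 0.0
clock: 36.58
position: [0.5098, 0.3799, 0.1422]
tool_rot: [3.141, 0.0, -3.064]
force: [-0.5, 1.5, 2.5]
grip_width: 0.011
finger_force: 59.3
t 36.58 pos [0.5098 0.3799 0.1422] rot [ 3.141  0.    -3.064] F [-0.5  1.5  2.5] w 0.011 q7 0.32
d [-0.0003  0.0006 -0.1578] rv [0.    0.    0.003]
```

Converted, -0.05 m is -2, -0.155 m is -6.2.

```bash
python3 nudge.py '0.0,0,0,-0.8,0,0,0 | 0.0,0,0,-2,0,0,0 | 0.0,0,0,-3.4,0,0,0 | 0.0,0,0,-4.8,0,0,0 | 0.0,0,0,-6.2,0,0,0' 90
python3 nudge.py '0.0,0,0,-1,0,0,0 | 0.0,0,0,-1.6,0,0,0 | 0.0,0,0,-1.6,0,0,0 | 0.0,0,0,-1.6,0,0,0'
python3 plan.py 0.4376 0.056 0.335 1.328
```

```text
clock: 37.2
position: [0.5095, 0.3792, 0.2992]
tool_rot: [-3.141, -0.0, -3.064]
force: [0.7, -0.2, -3.5]
grip_width: 0.0107
finger_force: 88.0
clock: 37.7
position: [0.5097, 0.3793, 0.3362]
tool_rot: [-3.141, -0.001, -3.064]
force: [-0.1, -0.6, -4.1]
grip_width: 0.0107
finger_force: 88.0
t 37.7 pos [0.5097 0.3793 0.3362] rot [-3.141e+00 -1.000e-03 -3.064e+00] F [-0.1 -0.6 -4.1] w 0.0107 q7 0.46
d [ 0.0968 -0.3168  0.0015] rv [-0.002  0.     1.891]
```

Converted, -0.15 m is -6, -0.11 m is -4.4, 0.6 rad is 6.

```bash
python3 nudge.py '0.0,0.12,-0.4,0,0,0,0.6 | 0.0,0.48,-1.6,0,0,0,1.8 | 0.0,0.88,-2.8,0,0,0,3.2 | 0.0,1.4,-4.4,0,0,0,4.6 | 0.0,1.92,-6,0,0,0,6'
python3 plan.py 0.4376 0.056 0.335 1.328
```

```text
clock: 38.33
position: [0.4728, 0.2249, 0.3361]
tool_rot: [-3.14, -0.001, 2.614]
force: [0.8, 0.0, -3.5]
grip_width: 0.0106
finger_force: 88.1
t 38.33 pos [0.4728 0.2249 0.3361] rot [-3.140e+00 -1.000e-03  2.614e+00] F [ 0.8  0.  -3.5] w 0.0106 q7 0.11
d [-0.0546 -0.1637  0.0012] rv [-0.002 -0.     1.286]
```

```bash
python3 nudge.py '0.0,-0.44,-1.32,0,0,0,1.4 | 0.0,-0.88,-2.64,0,0,0,2.8 | 0.0,-1.32,-4,0,0,0,4.2 | 0.0,-1.76,-5.2,0,0,0,5.6 | 0.0,-2.184,-6.548,0,0,0,7'
python3 nudge.py '0.0,0,0,0,0,0,1.3 | 0.0,0,0,0,0,0,2.7 | 0.0,0,0,0,0,0,4.1 | 0.0,0,0,0,0,0,5.3 | 0.0,0,0,0,0,0,5.86'
python3 nudge.py '0.0,0,0,0,0,0,0 | 0.0,0,0,0,0,0,0'
python3 plan.py 0.4376 0.056 0.20 1.328
```

```text
clock: 38.95
position: [0.4384, 0.0561, 0.3364]
tool_rot: [-3.141, -0.0, 1.914]
force: [0.4, -0.3, -3.8]
grip_width: 0.0107
finger_force: 88.1
clock: 39.58
position: [0.4386, 0.0572, 0.3364]
tool_rot: [-3.14, 0.0, 1.33]
force: [0.0, -0.3, -4.1]
grip_width: 0.0106
finger_force: 88.1
clock: 39.83
position: [0.4389, 0.0573, 0.3368]
tool_rot: [-3.141, 0.0, 1.334]
force: [0.3, 1.0, -3.4]
grip_width: 0.0109
finger_force: 88.1
t 39.83 pos [0.4389 0.0573 0.3368] rot [-3.141  0.     1.334] F [ 0.3  1.  -3.4] w 0.0109 q7 -0.66
d [-0.0016 -0.0009  0.1368] rv [-0.001  0.     0.006]
```

Converted, 0.154 m is 6.16, 0.15 m is 6, 0.006 rad is 0.06.

```bash
python3 nudge.py '0.0,-0.064,-0.04,1.2,0,0,0.06 | 0.0,-0.064,-0.04,2.8,0,0,0.06 | 0.0,-0.064,-0.04,4.4,0,0,0.06 | 0.0,-0.064,-0.04,6,0,0,0.06 | 0.0,-0.064,-0.04,6.16,0,0,0.06'
python3 nudge.py '0.0,0,0,0,0,0,0 | 0.0,0,0,0,0,0,0'
python3 plan.py 0.4376 0.056 0.182 1.328
python3 shot.py wrist w9 100 0 400 300 2
```

```text
clock: 40.45
position: [0.4365, 0.056, 0.1815]
tool_rot: [-3.138, 0.001, 1.328]
force: [-0.8, -0.4, -3.3]
grip_width: 0.0108
finger_force: 88.6
clock: 40.7
position: [0.4385, 0.0561, 0.1844]
tool_rot: [3.14, -0.0, 1.327]
force: [-0.2, 0.4, -3.0]
grip_width: 0.0105
finger_force: 88.6
t 40.7 pos [0.4385 0.0561 0.1844] rot [ 3.14  -0.     1.327] F [-0.2  0.4 -3. ] w 0.0105 q7 -0.89
d [-0.0003 -0.0009  0.0024] rv [ 0.002 -0.    -0.001]
[0.43843515 0.05599965 0.18432257] [0.45428409 0.12665481 0.32721948] [ 2.85153015e+00 -1.86695321e-03 -2.45105693e-01]
```

View pics/w9.png

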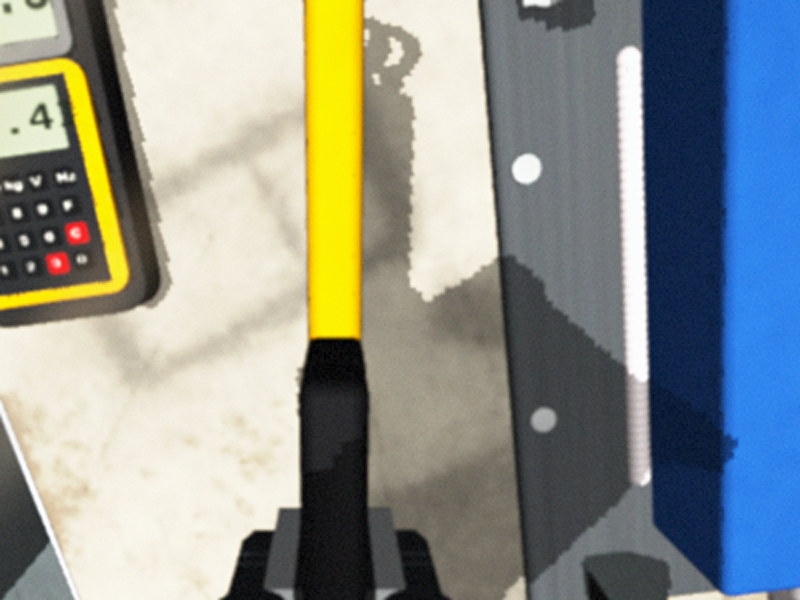

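The gate hangs straight in the grip (rail centred at u≈335); the bead runs from (629,50) to (641,482). The hinge end is out of this view, so I'll triangulate the pin tips from the earlier views.

```bash
python3 - <<'E'
from h import *; import pickle,m1
L=lambda n:cam("",pickle.load(open(f"pics/{n}.pkl","rb"))[0])
C9,C2,C4,Cs,Ct=L("w9"),L("w2"),L("w4"),cam("scene"),cam("top")
w9=lambda u,v:(C9,(100+(u+.5)/2-.5,(v+.5)/2-.5)); w2=lambda u,v:(C2,((u+.5)/1.42-.5,(v+.5)/1.42-.5)); s6=lambda u,v:(Cs,(200+(u+.5)/5.6-.5,190+(v+.5)/5.6-.5))
T0=np.linalg.inv(T(.608,.0575,0,-.093))
for n,q,z in [("bead",w9(629,52),.0165),("bead",w9(641,480),.0165),("edge",w9(484,5),.012),("edge",w9(526,595),.012)]:
    P=atz(*q,z); print(n,P.round(4),(T0@[*P,1]).round(4)[:2])
print("upper tip",tri([w2(58,220),s6(285,164)]),atz(*s6(285,164),.122))
print("lower",atz(*s6(289,306),.05),atz(*w2(155,197),.05))
for z in (.122,.05): print("pred pins s6",(proj(Cs,[.551,.1845,z])[0]-[200,190]+.5)*5.6)
print("rail",*[atz(*w9(u,v),.133+.053-.0).round(4) for u,v in ((334,5),(335,330))])
E
python3 shot.py scene s9 170 180 160 120 5
```

```text
bead [0.5816 0.1532 0.0165] [-0.0352  0.0928]
bead [ 0.5642 -0.0296  0.0165] [-0.0355 -0.0907]
edge [0.5302 0.1843 0.012 ] [-0.0893  0.119 ]
edge [ 0.5024 -0.0797  0.012 ] [-0.0924 -0.1464]
upper tip (array([0.55019331, 0.18442292, 0.12296754]), [np.float64(0.00016622422377275464), np.float64(0.00016622422377280064)]) [0.55137349 0.18331626 0.122     ]
lower [0.54668056 0.18653909 0.05      ] [0.5508131  0.18465602 0.05      ]
pred pins s6 [283.8981022  165.81652137]
pred pins s6 [287.05265791 300.44786227]
rail [0.4626 0.1589 0.186 ] [0.4488 0.1028 0.186 ]
[0.43827575 0.05595723 0.18412711] [-0.2438158   0.79880623  0.77482942] [-2.13802432 -0.01267371 -2.29137338]
```

View pics/s9.png

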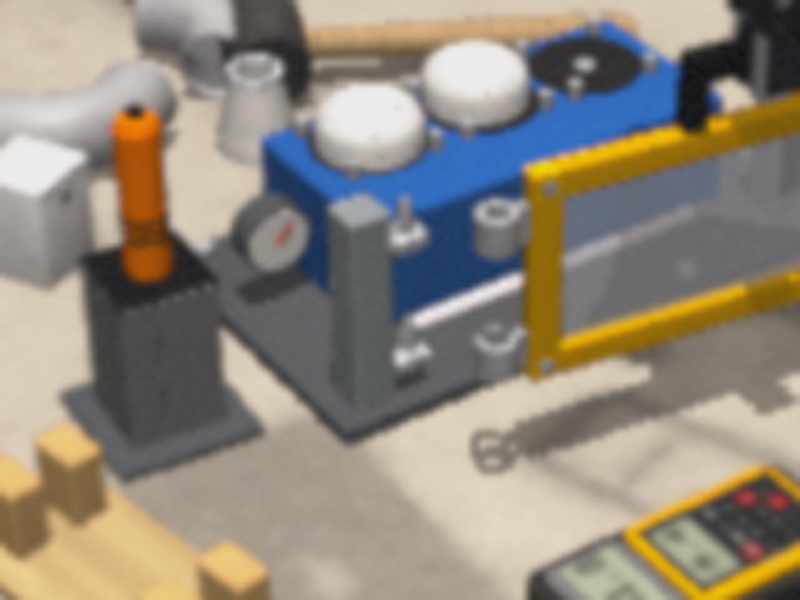

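The scene view (last one) shows the upper pin tip at (404,198) and the gate's upper socket ring at (494,208), with caps and wand in place.

```bash
python3 - <<'E'
from h import *
C=cam("scene"); g=lambda u,v:(170+(u+.5)/5-.5,180+(v+.5)/5-.5)
print("socket@.156",atz(C,g(494,208),.1562)); print("pred px",(proj(C,[.4722,.1918,.1562])[0]-[170,180]+.5)*5)
print("lower tube bottom @.064",atz(C,g(498,373),.064),(proj(C,[.4722,.1918,.0642])[0]-[170,180]+.5)*5)
print("pin tip@.122",atz(C,g(404,198),.122),(proj(C,[.5505,.1842,.122])[0]-[170,180]+.5)*5)
E
```

```text
socket@.156 [0.47561676 0.19030115 0.1562    ]
pred px [496.82300562 212.79934645]
lower tube bottom @.064 [0.4719995  0.19080925 0.064     ] [496.64479154 373.78314145]
pin tip@.122 [0.55036647 0.1843705  0.122     ] [404.60401553 198.26211785]
```

```bash
python3 plan.py 0.5156 0.0490 0.182 1.3265
```

```text
t 40.8 pos [0.4383 0.056  0.1841] rot [ 3.14  -0.     1.326] F [-0.2 -0.4 -3.6] w 0.0111 q7 -0.89
d [0.012  0.0767 0.0023] rv [ 0.002 -0.    -0.   ]
```

Careful with the scale: shifts go in units of 25 mm and turns go in units of 0.1 rad. That gives: 0.0767 m is 3.068, 0.06 m is 2.4.

```bash
python3 nudge.py '0.0,0.12,0.8,0.08,0,0,0 | 0.0,0.24,1.6,0.08,0,0,0 | 0.0,0.36,2.4,0.08,0,0,0 | 0.0,0.48,3.068,0.08,0,0,0 | 0.0,0.48,3.068,0.08,0,0,0'
python3 nudge.py '0.0,0,0,0,0,0,0 | 0.0,0,0,0,0,0,0 | 0.0,0,0,0,0,0,0'
python3 plan.py 0.5156 0.0490 0.170 1.3265
python3 - <<'E'
from h import *
# NCC of upper-pin/socket region not needed; save picture for numeric use
cv2.imwrite("pics/s10raw.png",bot.grab_frame("scene"))
E
```

```text
clock: 41.42
position: [0.516, 0.0491, 0.1816]
tool_rot: [3.141, -0.001, 1.326]
force: [-0.2, 0.9, -3.6]
grip_width: 0.0108
finger_force: 88.6
clock: 41.8
position: [0.5149, 0.0491, 0.1813]
tool_rot: [3.141, 0.0, 1.327]
force: [0.3, -0.7, -4.3]
grip_width: 0.0106
finger_force: 88.6
t 41.8 pos [0.5149 0.0491 0.1813] rot [3.141 0.    1.327] F [ 0.3 -0.7 -4.3] w 0.0106 q7 -0.86
d [0.0001 0.0007 0.0113] rv [0. 0. 0.]
```

Converted, 0.015 m is 0.6, 0.012 m is 0.48.

```bash
python3 nudge.py '0.0,0,0.024,0.16,0,0,0 | 0.0,0,0.024,0.32,0,0,0 | 0.0,0,0.024,0.48,0,0,0 | 0.0,0,0.024,0.6,0,0,0 | 0.0,0,0.024,0.6,0,0,0'
python3 plan.py 0.5156 0.0490 0.15 1.3265
```

```text
clock: 42.48
position: [0.5155, 0.049, 0.1659]
tool_rot: [-3.141, 0.0, 1.327]
force: [-0.4, -0.7, -4.1]
grip_width: 0.0101
finger_force: 88.6
t 42.48 pos [0.5155 0.049  0.1659] rot [-3.141  0.     1.327] F [-0.4 -0.7 -4.1] w 0.0101 q7 -0.88
d [0.     0.0001 0.0159] rv [-0.  0.  0.]
```

Converted, 0.008 m is 0.32, 0.006 m is 0.24.

```bash
python3 nudge.py '0.0,0,0,0.12,0,0,0 | 0.0,0,0,0.24,0,0,0 | 0.0,0,0,0.32,0,0,0 | 0.0,0,0,0.32,0,0,0'
python3 nudge.py '0.0,0,0,0.08,0,0,0 | 0.0,0,0,0.16,0,0,0 | 0.0,0,0,0.16,0,0,0'
python3 plan.py 0.5156 0.0490 0.15 1.3265
```

```text
clock: 42.98
position: [0.5156, 0.049, 0.158]
tool_rot: [-3.141, -0.0, 1.327]
force: [1.4, 1.1, -5.0]
grip_width: 0.0102
finger_force: 88.6
clock: 43.35
position: [0.5157, 0.049, 0.154]
tool_rot: [-3.141, 0.0, 1.327]
force: [-0.2, -0.6, -4.4]
grip_width: 0.0103
finger_force: 88.6
t 43.35 pos [0.5157 0.049  0.154 ] rot [-3.141  0.     1.327] F [-0.2 -0.6 -4.4] w 0.0103 q7 -0.89
d [ 0.     -0.0001  0.004 ] rv [-0.  0.  0.]
```

Converted, 0.004 m is 0.16, 0.002 m is 0.08.

```bash
python3 nudge.py '0.0,0,0,0.08,0,0,0 | 0.0,0,0,0.16,0,0,0 | 0.0,0,0,0.16,0,0,0'
python3 nudge.py '0.0,0,0,0.04,0,0,0 | 0.0,0,0,0.08,0,0,0 | 0.0,0,0,0.08,0,0,0'
python3 plan.py 0.5156 0.0490 0.15 1.3265
```

```text
clock: 43.72
position: [0.5157, 0.049, 0.15]
tool_rot: [-3.141, -0.0, 1.327]
force: [0.6, 0.3, -3.4]
grip_width: 0.0104
finger_force: 88.8
clock: 44.1
position: [0.5158, 0.0483, 0.1485]
tool_rot: [3.141, 0.001, 1.326]
force: [-2.8, -6.7, 7.6]
grip_width: 0.0107
finger_force: 90.5
t 44.1 pos [0.5158 0.0483 0.1485] rot [3.141e+00 1.000e-03 1.326e+00] F [-2.8 -6.7  7.6] w 0.0107 q7 -0.9
d [ 0.0006 -0.0004 -0.0015] rv [ 0.001  0.001 -0.   ]
```

```bash
python3 nudge.py '0.0,0,0,-0.06,0,0,0 | 0.0,0,0,-0.06,0,0,0'
python3 plan.py 0.5362 0.0455 0.15 1.4758
```

```text
clock: 44.35
position: [0.5157, 0.0491, 0.1497]
tool_rot: [3.141, -0.0, 1.327]
force: [0.7, -1.4, -1.5]
grip_width: 0.0106
finger_force: 89.0
t 44.35 pos [0.5157 0.0491 0.1497] rot [ 3.141 -0.     1.327] F [ 0.7 -1.4 -1.5] w 0.0106 q7 -0.9
d [ 0.0015  0.0207 -0.0003] rv [ 0.    -0.    -0.149]
```

Converted, 0.0166 m is 0.664, 0.0125 m is 0.5, -0.12 rad is -1.2.

```bash
python3 nudge.py '0.0,0.008,0.16,0,0,0,-0.3 | 0.0,0.02,0.332,0,0,0,-0.6 | 0.0,0.036,0.5,0,0,0,-0.9 | 0.0,0.048,0.664,0,0,0,-1.2 | 0.0,0.048,0.664,0,0,0,-1.2'
python3 nudge.py '0.0,0.012,0.08,0,0,0,-0.15 | 0.0,0.016,0.164,0,0,0,-0.29 | 0.0,0.016,0.164,0,0,0,-0.29'
python3 plan.py 0.5362 0.0455 0.15 1.4758; python3 -c "
from workcell import bot;o=bot.observe();print(o['moment'],o['force'])"
```

```text
clock: 44.98
position: [0.5324, 0.0458, 0.1495]
tool_rot: [-3.142, 0.0, 1.447]
force: [-0.4, -5.9, 2.5]
grip_width: 0.0108
finger_force: 89.6
clock: 45.35
position: [0.5364, 0.0455, 0.1496]
tool_rot: [-3.142, 0.001, 1.476]
force: [-0.4, -6.9, 3.2]
grip_width: 0.0106
finger_force: 89.7
t 45.35 pos [0.5364 0.0455 0.1496] rot [-3.142e+00  1.000e-03  1.476e+00] F [-0.4 -6.9  3.2] w 0.0106 q7 -0.75
d [-0.     -0.0002 -0.0004] rv [-0.     0.001 -0.   ]
[-1.18387853  0.08865363 -0.04871398] [-0.4118404  -6.90937402  3.17307765]
```

```bash
python3 nudge.py '0.0,-0.048,0.028,0,0,0,-0.05 | 0.0,-0.048,0.056,0,0,0,-0.1 | 0.0,-0.048,0.056,0,0,0,-0.1'
python3 nudge.py '0.0,0,0.056,0,0,0,-0.1 | 0.0,0,0.056,0,0,0,-0.1'
python3 - <<'E'
from h import *
cv2.imwrite("pics/s11raw.png",bot.grab_frame("scene")); o=bot.observe(); print(o['position'],o['moment'],o['force'],o['tool_rot'])
E
```

```text
clock: 45.72
position: [0.5374, 0.0451, 0.1495]
tool_rot: [-3.141, -0.0, 1.486]
force: [-1.6, 0.2, -1.4]
grip_width: 0.0108
finger_force: 89.2
clock: 45.98
position: [0.538, 0.045, 0.1495]
tool_rot: [-3.14, -0.0, 1.496]
force: [-8.0, 1.9, 5.0]
grip_width: 0.0105
finger_force: 90.4
[0.53804677 0.04499715 0.1495439 ] [ 0.50654505  1.81066106 -0.80418521] [-7.26875465  1.29236651  4.29223464] [-3.13987514e+00 -1.27785054e-04  1.49586843e+00]
```

Converted, -0.0007 m is -0.028, 0.006 rad is 0.06.

```bash
python3 nudge.py '0.0,0,-0.028,0,0,0,0.06 | 0.0,0,-0.028,0,0,0,0.06'
python3 nudge.py '0.04,0,0,0,0,0,0 | 0.04,0,0,0,0,0,0 | 0.04,0,0,0,0,0,0'
python3 nudge.py '0.04,0,0,-0.8,0,0,0 | 0.04,0,0,-2,0,0,0 | 0.04,0,0,-4,0,0,0 | 0.04,0,0,-5.2,0,0,0 | 0.04,0,0,-5.2,0,0,0'
python3 plan.py 0.535 -0.1135 0.25 1.478
```

```text
clock: 46.28
position: [0.5376, 0.045, 0.1495]
tool_rot: [-3.141, -0.0, 1.49]
force: [-5.9, 1.1, 1.6]
grip_width: 0.0104
finger_force: 89.6
clock: 46.65
position: [0.5383, 0.0446, 0.1497]
tool_rot: [3.141, -0.0, 1.49]
force: [-0.3, -0.9, -0.3]
grip_width: 0.04
finger_force: 0.0
clock: 47.28
position: [0.539, 0.045, 0.2828]
tool_rot: [3.137, -0.0, 1.49]
force: [-0.8, 0.9, -0.0]
grip_width: 0.0403
finger_force: 0.0
t 47.27 pos [0.539  0.045  0.2828] rot [ 3.137 -0.     1.49 ] F [-0.8  0.9 -0. ] w 0.0403 q7 -0.6
d [-0.1583  0.0087  0.0328] rv [ 0.004 -0.     0.012]
```

```bash
cat > chk.py <<'E'
from h import *
def red(I):
    h=cv2.cvtColor(I,cv2.COLOR_BGR2HSV); return ((h[...,0]<6)|(h[...,0]>174))&(h[...,1]>170)&(h[...,2]>70)
Tr=np.linalg.inv(T(.608,.0575,0,-.093)); L=[]
for n in ("scene","top","wrist"):
    C=cam(n);I=bot.grab_frame(n);m=red(I).astype(np.uint8)
    q=proj(C,[.535,-.1,.168])[0]; k,l,s,c=cv2.connectedComponentsWithStats(m)
    for i in range(1,k):
        if s[i,4]>5 and np.linalg.norm(c[i]-q)<60: print(n,"red",c[i].round(1),s[i,4],"rig",(Tr@[*atz(C,c[i],.168),1])[:2].round(4)); L.append((C,c[i]))
    if n!="wrist" or 1:
        h=cv2.cvtColor(I,cv2.COLOR_BGR2HSV); y=(h[...,0]>18)&(h[...,0]<32)&(h[...,1]>180)&(h[...,2]>120)
        v,u=np.where(y)
        if n=="wrist":
            P=np.array([(Tr@[*atz(C,(a,b),.140),1])[:2] for a,b in zip(u[::7],v[::7])]); P=P[(abs(P[:,0]+.07)<.03)&(P[:,1]<.13)&(P[:,1]>-.2)]
            for lo in np.arange(-.16,.13,.04):
                s_=P[(P[:,1]>lo)&(P[:,1]<lo+.04),0]
                if len(s_)>5: print("rail y",round(lo,2),"x",s_.min().round(4),np.median(s_).round(4),s_.max().round(4))
if len(L)>1: p,e=tri(L); print("knob tri",p.round(4),np.round(e,4),"rig",(Tr@[*p,1]).round(4))
E
python3 chk.py
```

```text
scene red [340.1 168. ] 41 rig [-0.0542 -0.1799]
wrist red [277.  371.3] 209 rig [-0.0595 -0.1717]
rail y -0.16 x -0.076 -0.0705 -0.0659
rail y -0.12 x -0.0761 -0.0708 -0.0654
rail y 0.0 x -0.0759 -0.0705 -0.065
rail y 0.04 x -0.0762 -0.0707 -0.065
rail y 0.08 x -0.0763 -0.071 -0.0651
knob tri [ 0.5321 -0.108   0.1712] [0.0023 0.0023] rig [-0.0602 -0.1718  0.1712  1.    ]
```

The gate is shut, with its rail at rig x −0.076 to −0.065 along its whole length. Next I'll hover over the knob.

Converted, -0.1583 m is -6.332, -0.12 m is -4.8, 0.012 rad is 0.12.

```bash
python3 nudge.py '0.06,-1.6,0,0,0,0,0 | 0.06,-3.2,0.04,0,0,0,0.12 | 0.06,-4.8,0.12,0,0,0,0.12 | 0.06,-6.332,0.18,0,0,0,0.12 | 0.06,-6.332,0.18,0,0,0,0.12'
python3 nudge.py '0.06,0,0,0.8,0,0,0 | 0.06,0,0,0.8,0,0,0'
python3 chk.py; python3 plan.py 0.534 -0.1139 0.164 1.478
```

```text
clock: 48.05
position: [0.5291, -0.1164, 0.2786]
tool_rot: [-3.14, 0.0, 1.474]
force: [-0.4, 1.2, -0.4]
grip_width: 0.06
finger_force: 0.0
clock: 48.3
position: [0.529, -0.1127, 0.2583]
tool_rot: [-3.139, -0.001, 1.479]
force: [-0.3, -0.1, 0.1]
grip_width: 0.0598
finger_force: 0.0
scene red [340.1 168.4] 33 rig [-0.0559 -0.178 ]
top red [392.4 193.2] 19 rig [-0.0559 -0.1779]
wrist red [273.8 211.8] 409 rig [-0.0588 -0.1778]
rail y -0.16 x -0.0759 -0.0702 -0.065
rail y -0.12 x -0.0758 -0.0701 -0.065
rail y -0.08 x -0.0759 -0.0704 -0.0649
knob tri [ 0.5344 -0.1136  0.1693] [0.0006 0.0013 0.0014] rig [-0.0574 -0.1772  0.1693  1.    ]
t 48.45 pos [ 0.53   -0.1129  0.26  ] rot [ 3.141 -0.     1.479] F [ 0.5  0.1 -0. ] w 0.0597 q7 -0.33
d [-0.0006  0.004   0.096 ] rv [ 0.    -0.     0.001]
```

Converted, 0.096 m is 3.84, 0.08 m is 3.2.

```bash
python3 nudge.py '0.06,-0.024,0.16,1.6,0,0,0 | 0.06,-0.024,0.16,3.2,0,0,0 | 0.06,-0.024,0.16,3.84,0,0,0 | 0.06,-0.024,0.16,3.84,0,0,0' 20
python3 nudge.py '0.005,0,0,0,0,0,0 | 0.005,0,0,0,0,0,0 | 0.005,0,0,0,0,0,0 | 0.005,0,0,0,0,0,0 | 0.005,0,0,0,0,0,0' 20
python3 plan.py 0.534 -0.1139 0.164 1.478
```

```text
clock: 48.95
position: [0.5338, -0.1142, 0.1637]
tool_rot: [-3.141, -0.0, 1.478]
force: [0.8, 0.2, 1.1]
grip_width: 0.0599
finger_force: 0.0
clock: 49.58
position: [0.5342, -0.1147, 0.1644]
tool_rot: [3.14, 0.0, 1.477]
force: [-1.0, -0.4, 8.8]
grip_width: 0.0127
finger_force: 20.5
t 49.58 pos [ 0.5342 -0.1147  0.1644] rot [3.14  0.    1.477] F [-1.  -0.4  8.8] w 0.0127 q7 -0.42
d [ 0.0008 -0.0002  0.0004] rv [ 0.001  0.    -0.001]
```

Converted, -0.0241 m is -0.964, -0.0202 m is -0.808.

```bash
python3 nudge.py '0.005,0.052,-0.22,-0.08,0,0,0 | 0.005,0.136,-0.432,-0.08,0,0,0 | 0.005,0.248,-0.632,-0.08,0,0,0 | 0.005,0.392,-0.808,-0.08,0,0,0 | 0.005,0.56,-0.964,-0.08,0,0,0'
python3 nudge.py '0.005,0.188,-0.128,0,0,0,0 | 0.005,0.368,-0.22,0,0,0,0 | 0.005,0.536,-0.272,0,0,0,0 | 0.005,0.72,-0.312,0,0,0,0 | 0.005,0.928,-0.328,0,0,0,0'
python3 plan.py 0.534 -0.1139 0.164 1.478
```

```text
clock: 50.2
position: [0.511, -0.0985, 0.1658]
tool_rot: [3.141, 0.0, 1.477]
force: [4.3, -2.8, -5.7]
grip_width: 0.013
finger_force: 20.9
clock: 50.82
position: [0.506, -0.0753, 0.1661]
tool_rot: [3.139, 0.001, 1.477]
force: [10.9, -21.5, -5.7]
grip_width: 0.0127
finger_force: 20.6
t 50.83 pos [ 0.506  -0.0753  0.1661] rot [3.139e+00 1.000e-03 1.477e+00] F [ 10.9 -21.5  -5.7] w 0.0127 q7 -0.5
d [-0.0358  0.0315  0.0022] rv [ 0.003  0.001 -0.001]
```

Converted, -0.001 m is -0.04, 0.0008 m is 0.032.

```bash
python3 nudge.py '0.005,-0.04,0.032,0,0,0,0 | 0.005,-0.04,0.032,0,0,0,0'
python3 plan.py 0.506 -0.0753 0.26 1.478
python3 nudge.py '0.03,0,0,0,0,0,0 | 0.03,0,0,0,0,0,0 | 0.03,0,0,0,0,0,0'
python3 nudge.py '0.03,0,0,-0.8,0,0,0 | 0.03,0,0,-2.4,0,0,0 | 0.03,0,0,-4.4,0,0,0 | 0.03,0,0,-4.4,0,0,0'
python3 nudge.py '0.03,1.2,0,-1.6,0,0,0 | 0.03,2.4,0,-3.2,0,0,0 | 0.03,2.4,0,-3.2,0,0,0'
sed -i 's/\[.535,-.1,.168\]/[.51,-.085,.168]/' chk.py; python3 chk.py
```

```text
clock: 51.08
position: [0.5061, -0.0759, 0.1661]
tool_rot: [3.14, 0.001, 1.477]
force: [4.3, -4.7, 0.0]
grip_width: 0.0127
finger_force: 20.9
t 51.08 pos [ 0.5061 -0.0759  0.1661] rot [3.140e+00 1.000e-03 1.477e+00] F [ 4.3 -4.7  0. ] w 0.0127 q7 -0.5
d [ 0.0005 -0.     -0.0939] rv [ 0.001  0.001 -0.001]
clock: 51.45
position: [0.5056, -0.0753, 0.1656]
tool_rot: [-3.141, -0.0, 1.478]
force: [0.0, 0.5, 0.6]
grip_width: 0.0299
finger_force: 0.0
clock: 51.95
position: [0.507, -0.0753, 0.2787]
tool_rot: [3.137, 0.001, 1.478]
force: [-0.3, 0.5, -0.7]
grip_width: 0.03
finger_force: 0.0
clock: 52.32
position: [0.512, -0.0133, 0.3576]
tool_rot: [3.138, -0.0, 1.481]
force: [0.5, 0.2, 0.2]
grip_width: 0.03
finger_force: 0.0
scene red [336.6 177.2] 37 rig [-0.0886 -0.1365]
top red [375.5 204. ] 14 rig [-0.0868 -0.1403]
wrist red [267.6 236.1] 200 rig [-0.0907 -0.1385]
rail y -0.16 x -0.0765 -0.0712 -0.0659
rail y -0.12 x -0.0767 -0.0715 -0.0657
rail y -0.08 x -0.0801 -0.0771 -0.0658
rail y -0.04 x -0.0798 -0.0777 -0.0755
rail y 0.0 x -0.0799 -0.0755 -0.0652
rail y 0.04 x -0.0795 -0.0721 -0.0651
knob tri [ 0.5072 -0.0725  0.1676] [0.0016 0.0022 0.0024] rig [-0.0883 -0.1388  0.1676  1.    ]
```

```bash
python3 - <<'E'
from h import *; import pickle
A=pickle.load(open("pics/s9.pkl","rb"))[1]; B=bot.grab_frame("scene")
for n,(x,y,w,h) in dict(wand=(190,198,18,40),capA=(232,192,24,24),capB=(254,185,24,24)).items():
    p=A[y:y+h,x:x+w]; r=cv2.matchTemplate(B[y-12:y+h+12,x-12:x+w+12],p,cv2.TM_CCOEFF_NORMED); _,m,_,l=cv2.minMaxLoc(r); print(n,round(m,3),"shift",l[0]-12,l[1]-12)
W=bot.grab_frame("wrist");C=cam("wrist");g=W.min(2)
for n,P in dict(n0=(.6547,.1267,.1),n1=(.6477,.0551,.1),n2=(.641,-.0174,.09)).items():
    q=proj(C,P)[0]; print(n,q.round(), g[int(q[1])%420,int(q[0])%560] if (0<q[0]<560 and 0<q[1]<420) else None)
T_=bot.grab_frame("top"); C=cam("top")
for y in (.1267,.0551,-.0174):
    P=[.6479+.0959*(y-.0551),y,.1]; q=proj(C,P)[0].astype(int); print(T_[q[1]-2:q[1]+3,q[0]-2:q[0]+3].mean((0,1)).round())
E
```

```text
wand 1.0 shift 0 0
capA 0.999 shift 0 0
capB 0.748 shift 0 0
n0 [399.  13.] 250
n1 [391.  89.] 250
n2 [382. 156.] 240
[189. 183. 184.]
[189. 183. 183.]
[83. 82. 84.]
```

```bash
python3 nudge.py '0.03,-1.2,-2,-2,0,0,0 | 0.03,-1.2,-4,-3.2,0,0,0 | 0.03,-1.2,-4,-3.2,0,0,0 | 0.03,-1.2,-4,-3.2,0,0,0'; python3 - <<'E'
from h import *; import pickle
A=pickle.load(open("pics/s9.pkl","rb"))[1]; B=bot.grab_frame("scene")
for n,(x,y,w,h) in dict(wand=(190,198,18,40),capA=(232,192,24,24),capB=(254,185,24,24)).items():
    p=A[y:y+h,x:x+w]; r=cv2.matchTemplate(B[y-12:y+h+12,x-12:x+w+12],p,cv2.TM_CCOEFF_NORMED); _,m,_,l=cv2.minMaxLoc(r); print(n,round(m,3),"shift",l[0]-12,l[1]-12)
W=bot.grab_frame("wrist");C=cam("wrist");m=((W.min(2)>120)&(W.max(2).astype(int)-W.min(2)<30)).astype(np.uint8)
k,l,s,c=cv2.connectedComponentsWithStats(m)
for n,P in dict(n0=(.6547,.1267,.1),n1=(.6477,.0551,.1)).items():
    q=proj(C,P)[0].astype(int); print(n,q)
    if 0<q[0]<560 and 0<q[1]<420: i=l[q[1],q[0]];print(s[i],c[i],atz(C,c[i],.1))
E
```

```text
clock: 53.12
position: [0.409, -0.037, 0.4355]
tool_rot: [3.141, 0.001, 1.476]
force: [-0.3, 1.4, 0.3]
grip_width: 0.0302
finger_force: 0.0
wand 1.0 shift 0 0
capA 0.998 shift 0 0
capB 0.749 shift 0 0
n0 [461   1]
[ 430    0   53   31 1246] [454.81942215  12.34189406] [0.64800678 0.11537873 0.1       ]
n1 [451  66]
[     0      0    560    361 102253] [269.14540405 162.14556052] [ 0.40977967 -0.0432158   0.1       ]
```

```bash
python3 - <<'E'
from h import *
I=bot.grab_frame("top");C=cam("top");g=I[...,2]-0
g=I[...,2].astype(int)
for n,P in dict(n0=(.6547,.1267),n1=(.6477,.0551),n2=(.641,-.0174)).items():
    for ax in ((1,0),(0,1)):
        print(n,ax,[int(g[tuple(proj(C,[P[0]+a*ax[0],P[1]+a*ax[1],.09])[0].round().astype(int)[::-1])]) for a in np.arange(-.04,.041,.008)])
E
```

```text
n0 (1, 0) [44, 88, 177, 180, 179, 179, 179, 179, 175, 68, 117]
n0 (0, 1) [41, 40, 174, 178, 179, 179, 180, 178, 169, 41, 42]
n1 (1, 0) [44, 40, 100, 160, 180, 179, 179, 179, 178, 177, 120]
n1 (0, 1) [37, 73, 176, 179, 179, 179, 179, 180, 159, 40, 42]
n2 (1, 0) [44, 39, 38, 40, 55, 160, 42, 40, 39, 42, 157]
n2 (0, 1) [42, 41, 37, 38, 39, 160, 98, 38, 38, 41, 39]
```

```bash
python3 - <<'E'
from h import *
I=bot.grab_frame("top");C=cam("top")
for n,P in dict(n0=(.6547,.1267,.095),n1=(.6477,.0551,.095)).items():
    q=proj(C,P)[0]; x0,y0=(q-16).astype(int); print(n,q)
    for r in I[y0:y0+33:2,x0:x0+33:2]: print(' '.join(f"{v.max()//10:2d}" if v[0]-0<=v[2]+40 else " b" for v in r.astype(int)))
E
```

```text
n0 [292.66711814 151.79897345]
15 15 15 15 13 12 13 12 11 13 14 15 16 15 16 16 16
15 14 15 14 14 14 14 13 12 12 15 15 16 16 16 16 16
 7  b  b  b  b  b  b  b  b 10 12 14 15 15 15 16 15
 7  b  b  b 15  b  b  b  b  b  b  b  b  b  b  b  b
 7  b  b  b  8  7 16 16 17 17 16 13  b  b 15  b  b
 8  b  b  b 10 16 17 18 18 18 18 17 16  7 10  b  b
10  b  b  b 16 17 18 18 18 18 18 18 17 14  b  b  b
 b  b  b 11 17 18 18 18 18 18 18 18 18 16  6  b  b
 b  b  b 13 17 18 18 18 18 18 18 18 18 17 11  b  b
 b  b  b 13 17 18 18 18 18 18 18 18 18 17 10  b  b
 b  b  b 10 17 18 18 18 18 18 18 18 18 16  9  b  b
 b  b  b  7 15 18 18 18 18 18 18 18 17 14  6  b  5
 b  b  b  8 11 16 17 18 18 18 18 17 16  8  b  b  b
 b  b  b 16  6 10 14 16 17 17 17 14  9  8  b  b  b
 b  b  b  b  b  6  8 10 11 11  9  7 11 16  b  b 15
 b  b  b  b  b  b  b  b  6  6  b  b  b  b  b  b 10
 b  b  b  b  b  b  b  b  b  b  b  b  b  b  b  b  b
n1 [320.24774915 155.00206613]
15 16 15 15 15 15 13 12 12 13 14 15 15 15 15 16 16
 b  b  b 11 12 12 14 12 12 12 14 15 15 15 15 15 16
15  b  b  b  b  b 12 15 16 16 16 12 11 12 13 15 15
10  b  b  b 14 15 17 18 18 18 17 17 14  b  b  b  b
 b  b  b  b 14 17 18 18 18 18 18 18 17 14 15  b  b
 6  b  b 13 16 18 18 18 18 18 18 18 18 16  b  b  b
11  b  b 12 17 18 18 18 18 18 18 18 18 17 14  b  b
10  b  b 12 17 18 18 18 18 18 18 18 18 17 13  b  b
 9  b  b 11 17 18 18 18 18 18 18 18 18 17 10  b  b
 6  b  5  8 16 17 18 18 18 18 18 18 17 16  5  b  4
 b  b  b  5 12 17 18 18 18 18 18 18 17 11  b  b  4
 b  b  b  4  6 12 16 17 17 17 17 17 12  4  b  b  3
 b  b 15 13  3  7 10 12 13 13 12  8  4  5  b  b  6
 b  b 10 10  7  3  3  5  6  6  4  4  7 13  b  b  b
 b  b  b  b  b  b  4  3  4  3  4  7 12 13  b  b 14
 b  b  b  b  b  b  b  b  b  b  b  b  b  b  b  b  b
 b  b  b  b  b  b  b  b  b  b  b  b  b  b  b  b  b
```

Cap B has been shifted about 8 mm in +x in its nest and is riding on the dowels. I'll measure it and set it right.

```bash
python3 plan.py 0.65 -0.09 0.34 1.478
```

```text
t 53.33 pos [ 0.4094 -0.0363  0.4346] rot [-3.140e+00 -1.000e-03  1.478e+00] F [ 0.1 -0.7 -0.2] w 0.0302 q7 -0.16
d [-0.0314  0.2447  0.0942] rv [-0.002 -0.001  0.   ]
```

```bash
python3 nudge.py '0.085,-0.24,2,0.4,0,0,0 | 0.085,-0.48,4,1.2,0,0,0 | 0.085,-0.72,6,2,0,0,0 | 0.085,-1,8,2.8,0,0,0 | 0.085,-1.256,9.788,3.6,0,0,0'
python3 nudge.py '0.085,0,0,0,0,0,0 | 0.085,0,0,0,0,0,0 | 0.085,0,0,0,0,0,0'
cat > cap.py <<'E'
from h import *
import pickle
c=bot.calibration("wrist");W=bot.grab_frame("wrist");C=cam("wrist",c); pickle.dump((c,W),open("pics/wc.pkl","wb"))
for n,P in dict(n0=(.6547,.1267,.1),n1=(.653,.056,.1),n2=(.641,-.0174,.08)).items():
    q=proj(C,P)[0].astype(int); x0,y0=q-44; print(n,q)
    if not(0<=x0 and 0<=y0): x0,y0=max(x0,0),max(y0,0)
    for r in W[y0:y0+88:4,x0:x0+88:4]: print(' '.join(f"{v.max()//10:2d}" if v[0]<=v[2]+40 else " b" for v in r.astype(int)))
E
python3 cap.py
```

```text
clock: 53.95
position: [0.6517, -0.0902, 0.3426]
tool_rot: [-3.139, -0.001, 1.478]
force: [-0.3, 0.2, 0.8]
grip_width: 0.0848
finger_force: 0.0
clock: 54.32
position: [0.6494, -0.09, 0.3462]
tool_rot: [3.141, 0.0, 1.478]
force: [0.5, -0.0, 0.7]
grip_width: 0.0851
finger_force: 0.0
n0 [252 -61]
 b  b  b  b 22 25  b  8 10 24 25 25 25 25 25 24 24 21 24  b  b  b
 b  b  b  b  b  7  5  9 24 25 25 25 25 25 25 25 24 24 14  b  b  b
 b  b  b  b  b  b  4 24 25 25 25 25 25 25 25 25 25 24 24  b  b  b
 b  b  b  b  b  4 15 24 25 25 25 25 25 25 25 25 25 25 24 20  b  b
 b  b  b  b  b  4 24 25 25 25 25 25 25 25 25 25 25 25 24 23  b  b
 b  b  b  b  7  4 24 25 25 25 25 25 25 25 25 25 25 25 24 24  b  b
 b  b  b  b  4  6 24 25 25 25 25 25 25 25 25 25 25 25 25 24  b  b
 b  b  b  b  4  6 24 25 25 25 25 25 25 25 25 25 25 25 24 23  b  b
 b  b  b  b  5  4 24 25 25 25 25 25 25 25 25 25 25 25 24 24  b  8
 b  b  b  b  7  4 19 24 25 25 25 25 25 25 25 25 25 25 24 23  b  8
 b  b  b  b  b  4 15 24 25 25 25 25 25 25 25 25 25 25 24 18  b  7
 b  b  b  b  b  4  4 22 24 25 25 25 25 25 25 25 25 24 23  b  b  7
 b  b  b  b  
[... 2876 characters left out ...]
4  4 25 25 25  4  4  4  4  4  4  b  b  8
 b  b  b  b  9  7  5  5  4  4 22 25 24  4  4  4  4  4  4  b  b 10
 b  b  b  b  b  6  5  4  5  4  4  6  4  4  4  4  4  4  b  b  b  9
 b  b  b  b  b  6  5  5  4  4  4  4  4  4  4  4  5  4  b  b  b  7
 b  b  b  b  b  8  5  4  4  4  4  4  4  4  4  4  4  4  b  b  b  8
 b  b  b  b  b  b  5  4  4  4  4  3  4  4  4  4  4  b  b  b  b 11
 b  b  b  b  b 25 12  4  4  5  5  4  4  4  4  4  b 25  b  b  b 10
 b  b  b  b  b 23  b  b  b  4  4  4  4  4  b  b  b 23  b  b  b  8
 b  b  b  b  b  b  b  b  b  b  b  b  b  b  b  b  b  b  b  b  9 12
 b  b  b  b  b  b  b  b  b  b  b  b  b  b  b  b  b  b  b  b  8 11
 b  b  b  b  b  b  b  b  b  b  b  b  b  b  b  b  b  b  b  b 10 12
```

```bash
python3 - <<'E'
from h import *; import pickle
def meas(C,W,P,tag):
    h=cv2.cvtColor(W,cv2.COLOR_BGR2HSV); q=proj(C,P)[0]
    m=((h[...,1]<60)&(h[...,2]>130)).astype(np.uint8); m=cv2.morphologyEx(m,cv2.MORPH_OPEN,cv2.getStructuringElement(cv2.MORPH_ELLIPSE,(13,13)))
    k,l,s,c=cv2.connectedComponentsWithStats(m); i=l[int(q[1]),int(q[0])]
    a=atz(C,(s[i,0]-.5,c[i,1]),.097);b=atz(C,(s[i,0]+s[i,2]-.5,c[i,1]),.097)
    print(tag,s[i],c[i].round(1),"centre",atz(C,c[i],.102).round(4),"dia",np.linalg.norm(a-b).round(4),"midx",((a+b)/2).round(4))
for n in ("w4","wc"):
    c,W=pickle.load(open(f"pics/{n}.pkl","rb")); C=cam("",c)
    meas(C,W,(.6477,.0551,.1),n+" B")
    if n=="w4": meas(C,W,(.6547,.1267,.1),n+" A")
    h=cv2.cvtColor(W,cv2.COLOR_BGR2HSV); m=((h[...,1]<70)&(h[...,2]>150)).astype(np.uint8)
    k,l,s,cc=cv2.connectedComponentsWithStats(m)
    for i in range(1,k):
        if 8<s[i,4]<120:
            P=atz(C,cc[i],.091); 
            if np.linalg.norm(P[:2]-[.6477,.0551])<.05: print("  dowel",P.round(4),s[i,4])
E
```

```text
w4 B [ 239  143   54   54 2271] [265.7 169.7] centre [0.6468 0.0582 0.102 ] dia 0.0584 midx [0.6465 0.0572 0.097 ]
w4 A [ 237   73   58   60 2708] [265.5 102.1] centre [0.6529 0.127  0.102 ] dia 0.0594 midx [0.6529 0.1269 0.097 ]
  dowel [0.6243 0.083  0.091 ] 41
  dowel [0.6757 0.0782 0.091 ] 43
  dowel [0.6187 0.0313 0.091 ] 26
  dowel [0.6713 0.0264 0.091 ] 10
wc B [ 230    0   58   60 2911] [258.5  27.6] centre [0.653  0.0518 0.102 ] dia 0.0579 midx [0.6529 0.0527 0.097 ]
  dowel [0.6241 0.0805 0.091 ] 19
  dowel [0.6194 0.0308 0.091 ] 48
```

```bash
python3 plan.py 0.6490 0.0545 0.20 1.478
```

```text
t 54.38 pos [ 0.6494 -0.0901  0.3464] rot [3.14  0.    1.478] F [ 0.6  0.2 -1.1] w 0.0848 q7 -0.37
d [ 0.144  -0.014   0.1464] rv [ 0.001  0.    -0.   ]
```

Converted, 0.146 m is 5.84, 0.144 m is 5.76.

```bash
python3 nudge.py '0.085,2,-0.2,1.2,0,0,0 | 0.085,4,-0.4,2.4,0,0,0 | 0.085,5.76,-0.56,3.6,0,0,0 | 0.085,5.76,-0.56,5.2,0,0,0 | 0.085,5.76,-0.56,5.84,0,0,0'
python3 nudge.py '0.085,0,0,1.2,0,0,0 | 0.085,0,0,2.4,0,0,0 | 0.085,0,0,2.4,0,0,0 | 0.085,0,0,2.4,0,0,0' 20
python3 plan.py 0.6484 0.0545 0.09 1.478
```

```text
clock: 55.0
position: [0.6484, 0.054, 0.1985]
tool_rot: [-3.14, 0.001, 1.478]
force: [0.4, -1.1, 1.0]
grip_width: 0.085
finger_force: 0.0
clock: 55.5
position: [0.6499, 0.0541, 0.1415]
tool_rot: [3.14, -0.0, 1.477]
force: [-0.3, -0.4, 0.5]
grip_width: 0.0851
finger_force: 0.0
t 55.5 pos [0.6499 0.0541 0.1415] rot [ 3.14  -0.     1.477] F [-0.3 -0.4  0.5] w 0.0851 q7 -0.72
d [ 0.0002 -0.0016  0.0515] rv [ 0.002 -0.    -0.001]
```

Converted, 0.0505 m is 2.02, 0.045 m is 1.8.

```bash
python3 nudge.py '0.085,0,-0.02,1,0,0,0 | 0.085,0,-0.02,1.8,0,0,0 | 0.085,0,-0.02,2.02,0,0,0 | 0.085,0,-0.02,2.02,0,0,0' 40
python3 nudge.py '0.05,0,0,0,0,0,0 | 0.05,0,0,0,0,0,0 | 0.05,0,0,0,0,0,0 | 0.05,0,0,0,0,0,0' 40
python3 nudge.py '0.05,0,0,-0.4,0,0,0 | 0.05,0,0,-0.8,0,0,0 | 0.05,0,0,-0.8,0,0,0 | 0.05,0,0,-0.8,0,0,0'
python3 plan.py 0.6475 0.0545 0.09 1.478
```

```text
clock: 56.0
position: [0.6488, 0.0545, 0.0894]
tool_rot: [3.142, -0.0, 1.478]
force: [-0.1, 0.7, -0.3]
grip_width: 0.085
finger_force: 0.0
clock: 56.5
position: [0.6499, 0.0545, 0.0908]
tool_rot: [3.138, -0.001, 1.477]
force: [1.2, -0.1, 12.3]
grip_width: 0.0553
finger_force: 39.3
clock: 57.0
position: [0.6485, 0.0543, 0.109]
tool_rot: [-3.141, 0.0, 1.478]
force: [-0.5, 1.0, -1.0]
grip_width: 0.0549
finger_force: 39.3
t 57.0 pos [0.6485 0.0543 0.109 ] rot [-3.141  0.     1.478] F [-0.5  1.  -1. ] w 0.0549 q7 -0.75
d [ 0.0001 -0.001   0.019 ] rv [-0.  0. -0.]
```

Converted, 0.018 m is 0.72, 0.017 m is 0.68.

```bash
python3 nudge.py '0.05,0,-0.04,0.24,0,0,0 | 0.05,0,-0.04,0.52,0,0,0 | 0.05,0,-0.04,0.68,0,0,0 | 0.05,0,-0.04,0.72,0,0,0 | 0.05,0,-0.04,0.72,0,0,0'
python3 nudge.py '0.05,0,0,0.04,0,0,0 | 0.05,0,0,0.08,0,0,0 | 0.05,0,0,0.08,0,0,0'
python3 plan.py 0.6475 0.0545 0.09 1.478
```

```text
clock: 57.62
position: [0.6475, 0.0545, 0.0911]
tool_rot: [-3.141, 0.0, 1.478]
force: [-2.1, -0.9, 3.9]
grip_width: 0.055
finger_force: 40.5
clock: 58.0
position: [0.6476, 0.0545, 0.0907]
tool_rot: [3.141, 0.001, 1.478]
force: [-13.2, -3.5, 28.7]
grip_width: 0.0546
finger_force: 47.1
t 58.0 pos [0.6476 0.0545 0.0907] rot [3.141e+00 1.000e-03 1.478e+00] F [-13.2  -3.5  28.7] w 0.0546 q7 -0.76
d [-0.0001 -0.0001  0.0007] rv [ 0.     0.001 -0.   ]
```

```bash
python3 nudge.py '0.05,0,-0.032,-0.072,0,0,0 | 0.05,0,-0.032,-0.072,0,0,0 | 0.05,0,-0.032,-0.072,0,0,0'
python3 nudge.py '0.085,0,0,0,0,0,0 | 0.085,0,0,0,0,0,0 | 0.085,0,0,0,0,0,0 | 0.085,0,0,-1.2,0,0,0 | 0.085,0,0,-3.2,0,0,0'
python3 nudge.py '0.085,0,0,-2.4,0,0,0 | 0.085,0,0,-4.8,0,0,0 | 0.085,0,0,-6.6,0,0,0 | 0.085,0,0,-6.6,0,0,0'
python3 shot.py wrist w12 0 0 10 10 1
python3 - <<'E'
from h import *; import pickle
c,W=pickle.load(open("pics/w12.pkl","rb")); C=cam("",c); h=cv2.cvtColor(W,cv2.COLOR_BGR2HSV)
m=((h[...,1]<60)&(h[...,2]>130)).astype(np.uint8); m=cv2.morphologyEx(m,cv2.MORPH_OPEN,cv2.getStructuringElement(cv2.MORPH_ELLIPSE,(13,13)))
k,l,s,cc=cv2.connectedComponentsWithStats(m)
for t,P in dict(A=(.6547,.1267,.1),B=(.6477,.0551,.1)).items():
    q=proj(C,P)[0]; i=l[int(q[1]),int(q[0])]; print(t,q.round(),s[i],cc[i].round(1),atz(C,cc[i],.102).round(4))
m=((h[...,1]<70)&(h[...,2]>140)).astype(np.uint8);k,l,s,cc=cv2.connectedComponentsWithStats(m)
for i in range(1,k):
    P=atz(C,cc[i],.091)
    if 8<s[i,4]<120 and .6<P[0]<.69 and -.06<P[1]<.17: print("  dowel",P.round(4),s[i,4])
E
```

```text
clock: 58.38
position: [0.6469, 0.0547, 0.091]
tool_rot: [3.141, -0.0, 1.478]
force: [-1.5, -0.7, 7.5]
grip_width: 0.0545
finger_force: 41.4
clock: 59.0
position: [0.646, 0.0544, 0.1705]
tool_rot: [-3.139, 0.0, 1.478]
force: [0.3, -0.4, 1.1]
grip_width: 0.0848
finger_force: 0.0
clock: 59.5
position: [0.6477, 0.0551, 0.3393]
tool_rot: [3.137, -0.001, 1.478]
force: [0.5, -0.1, -0.9]
grip_width: 0.0851
finger_force: 0.0
[0.64711723 0.05474975 0.33695007] [0.65222619 0.12745697 0.48212262] [ 2.85214075 -0.00481149 -0.09414961]
A [268. 102.] [ 238   73   57   59 2639] [265.7 101.7] [0.6528 0.1269 0.102 ]
B [267. 171.] [ 239  143   53   54 2226] [264.8 169.6] [0.6452 0.0569 0.102 ]
  dowel [0.6312 0.1541 0.091 ] 49
  dowel [0.6825 0.1493 0.091 ] 47
  dowel [0.6261 0.1028 0.091 ] 43
  dowel [0.6775 0.0978 0.091 ] 43
  dowel [0.6244 0.083  0.091 ] 41
  dowel [0.6758 0.0782 0.091 ] 41
  dowel [0.6186 0.0315 0.091 ] 27
  dowel [0.671  0.0259 0.091 ] 22
  dowel [0.6173 0.0114 0.091 ] 36
  dowel [0.6694 0.0063 0.091 ] 20
  dowel [ 0.6407 -0.0137  0.091 ] 54
  dowel [ 0.6123 -0.0405  0.091 ] 19
  dowel [ 0.6642 -0.0458  0.091 ] 19
  dowel [ 0.6788 -0.0598  0.091 ] 40
```

Converted, -0.2 m is -8, -0.15 m is -6.

```bash
python3 nudge.py '0.085,-0.8,-2,-1.2,0,0,0 | 0.085,-1.6,-4,-2.4,0,0,0 | 0.085,-2,-6,-3.2,0,0,0 | 0.085,-2.4,-8,-3.2,0,0,0 | 0.085,-2.4,-8,-3.2,0,0,0'
python3 nudge.py '0.085,0,0,0,0,0,0 | 0.085,0,0,0,0,0,0 | 0.085,0,0,0,0,0,0 | 0.085,0,0,0,0,0,0'
python3 chk.py; python3 - <<'E'
from h import *
I=bot.grab_frame("top");C=cam("top");h=cv2.cvtColor(I,cv2.COLOR_BGR2HSV)
m=((h[...,1]<40)&(h[...,2]>140)).astype(np.uint8); m=cv2.morphologyEx(m,cv2.MORPH_OPEN,cv2.getStructuringElement(cv2.MORPH_ELLIPSE,(9,9)))
k,l,s,cc=cv2.connectedComponentsWithStats(m)
for t,P in dict(A=(.6547,.1267,.1),B=(.6477,.0551,.1)).items():
    q=proj(C,P)[0]; i=l[int(q[1]),int(q[0])]; print(t,s[i],cc[i].round(1),atz(C,cc[i],.102).round(4))
import pickle
c,I2=pickle.load(open("pics/t2.pkl","rb"))
E
```

```text
clock: 60.18
position: [0.4397, 0.0124, 0.4156]
tool_rot: [3.142, 0.003, 1.476]
force: [0.8, 1.1, -0.3]
grip_width: 0.085
finger_force: 0.0
clock: 60.68
position: [0.4424, 0.0136, 0.4156]
tool_rot: [-3.141, -0.001, 1.478]
force: [0.1, 0.1, -0.3]
grip_width: 0.085
finger_force: 0.0
scene red [336.6 177. ] 36 rig [-0.088 -0.137]
wrist red [328.7 235.2] 135 rig [-0.09   -0.1379]
rail y -0.16 x -0.0782 -0.0736 -0.0673
rail y -0.12 x -0.0944 -0.0736 -0.0672
rail y -0.08 x -0.0945 -0.0773 -0.0689
rail y -0.04 x -0.0951 -0.0774 -0.0718
rail y 0.0 x -0.095 -0.0775 -0.0675
rail y 0.04 x -0.094 -0.0748 -0.0672
rail y 0.08 x -0.0772 -0.0716 -0.066
knob tri [ 0.506  -0.0703  0.169 ] [0.0009 0.0009] rig [-0.0897 -0.1367  0.169   1.    ]
A [283 142  21  21 342] [292.9 152.1] [0.6518 0.1261 0.102 ]
B [310 146  20  20 320] [320.  155.5] [0.6444 0.056  0.102 ]
```

```bash
python3 -c "
from workcell import bot
print(bot.job_done(), bot.observe()['clock'])"
```

```text
the job is handed in; nothing more can be done
the job is handed in; nothing more can be done
```

Job handed in at about 61 s. Both caps are on nests 0 and 1; I re-seated the nest 1 cap after finding it about 5 mm off, so that fix came after the latch was turned. The weld was swept, the wand is back in its holder, and the gate is home on both pintles, shut and latched. I never touched the tester.

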